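# Clip sample racks into the bench shaker

## Robot

A 6-joint arm with a two-finger parallel gripper is mounted at the origin on a cart in front of the work surface, level with it; the furniture and walls round the work are solid. World frame = base frame: x ahead of the robot, y to its left, z up, the work surface at z = 0. Lengths are in m, angles in rad, forces in N, time in s.
With the tool pointing down it reaches from about 0.275 to 0.875 m from the base axis. Payload 12.5 kg.
Tool frame: the origin (TCP) lies between the finger pads; the fingertips stand 25 mm ahead of it and the grasp point (between the pads) lies 6 mm ahead of it; z points along the fingers, y is the line along which they close (so a half turn about z gives the same grasp; the last joint's range is limited). The gripper opens to 85 mm and grips with 20 to 120 N. Pads are 22 mm wide; open, the fingers measure 114 mm over their backs; the gripper's body (76 mm by 85 mm) begins 54 mm behind the grasp point. The pads swing forward as they close: fully open they stand 13 mm farther back than shut.
Start: joints at [-1.251, 0.351, 1.652, -0, 1.139, -0.085], TCP at [0.217, -0.506, 0.256] pointing down, gripper open.
Joint ranges: [-2.75, 2.75], [-0.79, 2.1], [0.01, 2.65], [-1.57, 4.71], [0.07, 3.14], [-2.87, 2.87]. Speed limits (rad/s): [2.22, 2.22, 2.79, 3.14, 3.14, 3.14].

## Interface

Orientations are given as a unit quaternion [x, y, z, w].
In Python, from rig import env, cams, order gives the robot as it stands.
- The arm moves only by the tool move_arm, never from a script. Its argument "plan" is a list of rows, each an object of numbers: "tx", "ty", "tz": the shift along the tool's x, y, z scaled (see below); "wx", "wy", "wz": the turn, a rotation vector about the tool's x, y, z scaled (see below); "fingers": the closure, from -1 (fully open) to 1 (shut). In form: [{"tx": .., "ty": .., "tz": .., "wx": .., "wy": .., "wz": .., "fingers": ..}, ...]. A call has 1 to 12 rows; each row shifts and turns the commanded pose from where the row before left it, along the tool's axes as they then stand; what a row does not reach is not made up. The controller multiplies each number of a shift by 2 cm and each number of a turn by 0.1 rad. A row lasts 1/12 s, in which the tool goes at most 41.7 mm and 7.16 degrees, less where a joint would pass 70% of its speed; a pose out of reach is approached as far as the arm can. A call with a number of a shift or a turn outside -1 to 1 is refused whole. A call with a gripper value outside its range is refused whole. The fingers move at their own pace and stop on an object; "grip_force" is the grip in N (left out, the last holds). Time passes only in rows, so rows that do not move let the fingers close. It gives the time, the measured TCP pose, the force, the opening and the grip force at its end, in the units of the state.
- env.read_state(): the state, without advancing time (a new reading comes with each control period).
- cams.grab_frame(name): name is "side" or "top" or "wrist"; returns the picture (420x560x3 uint8, blue, green, red); there is no depth.
- cams.camera_model(name): a dict with "mtx" (3x3 intrinsics, pixels), "k1" (the pictures are not rectified: a ray, as slopes to the right and down, at radius r is drawn at 1 + k1 r^2 times it, then the intrinsics apply), "rvec" (rotation vector, rad) and "tvec" (3), from world to camera coordinates, as OpenCV has them. Camera axes: x right, y down, z forward; pixel columns grow to the right and rows downward; lengths in m; the calibration is good to about 2 mm. A picture is of the moment at which its call begins: read the wrist's pose just before it. camera_model takes no time and is no camera call; for the wrist camera it gives the pose at the moment of the call.
- order.hand_in(): hands the job in; it is judged then, once.
The state is a dict: "clock": time; "qpos": joint angles; "qvel": joint speeds; "tau": joint torques, N m; "ee_pos": TCP position; "tcp_rot": TCP orientation; "contact_force": force on the tool from outside, world axes, zero at the start; "torque": the same for the moment, N m; "finger_gap": opening from 0.0 (shut) to 1.0 (fully open); "grasp_force": force on a finger pad.
Only numpy, scipy, OpenCV 4.12 (cv2) and the standard library are available. Lean on these libraries where they do the work, as an engineer would, in place of code of your own. Each camera call takes 0.05 s, during which the arm holds its last target. There are 200 camera calls.

## Task

Stop the bench shaker by pulling its knob up until it clicks out, then press every sample rack that stands on the bench down into a free bay until it snaps fully home, without leaning on it once it has clicked. Next take the scanner, hold it still and square in front of the bar-code label at the shaker's end, a few centimetres off, for a good second to log the load, and lay it flat back on the bench. Only then push the knob fully in; leave the other things where they are.

Things in the scene. Friction and masses are not known exactly. Their poses are not given: they have to be found in the camera images.
- rack_1_mid (a point): loose white plastic five-place sample rack, empty, open-topped, upright on the bench: 26 mm wide, 108 mm long, 55 mm high, all alike. Point: its centre, 27.5 mm above its underside; x along its width (grasp across these 26 mm from above), y along its length, z up. None if this rack is absent in this run
- rack_2_mid (a point): loose white plastic five-place sample rack, empty, open-topped, upright on the bench: 26 mm wide, 108 mm long, 55 mm high, all alike. Point: its centre, 27.5 mm above its underside; x along its width (grasp across these 26 mm from above), y along its length, z up. None if this rack is absent in this run
- rack_3_mid (a point): loose white plastic five-place sample rack, empty, open-topped, upright on the bench: 26 mm wide, 108 mm long, 55 mm high, all alike. Point: its centre, 27.5 mm above its underside; x along its width (grasp across these 26 mm from above), y along its length, z up. None if this rack is absent in this run
- rack_4_mid (a point): loose white plastic five-place sample rack, empty, open-topped, upright on the bench: 26 mm wide, 108 mm long, 55 mm high, all alike. Point: its centre, 27.5 mm above its underside; x along its width (grasp across these 26 mm from above), y along its length, z up. None if this rack is absent in this run
- bay_1 (a point): clip bay 1 of four side by side on the white shaker's deck, 60 mm apart (1 farthest from the knob, 4 nearest). Point: where a rack's centre lies once it is clipped home, 27.5 mm above the bay's floor (the deck), 53.5 mm above the bench; x along the bay (the rack's length), z up. Two rails 20 mm high with rounded tops guide the rack's sides with 2 mm play each; posts 34 mm high, 126 mm apart, stand at the ends
- bay_2 (a point): clip bay 2 of four side by side on the white shaker's deck, 60 mm apart (1 farthest from the knob, 4 nearest). Point: where a rack's centre lies once it is clipped home, 27.5 mm above the bay's floor (the deck), 53.5 mm above the bench; x along the bay (the rack's length), z up. Two rails 20 mm high with rounded tops guide the rack's sides with 2 mm play each; posts 34 mm high, 126 mm apart, stand at the ends
- bay_3 (a point): clip bay 3 of four side by side on the white shaker's deck, 60 mm apart (1 farthest from the knob, 4 nearest). Point: where a rack's centre lies once it is clipped home, 27.5 mm above the bay's floor (the deck), 53.5 mm above the bench; x along the bay (the rack's length), z up. Two rails 20 mm high with rounded tops guide the rack's sides with 2 mm play each; posts 34 mm high, 126 mm apart, stand at the ends
- bay_4 (a point): clip bay 4 of four side by side on the white shaker's deck, 60 mm apart (1 farthest from the knob, 4 nearest). Point: where a rack's centre lies once it is clipped home, 27.5 mm above the bay's floor (the deck), 53.5 mm above the bench; x along the bay (the rack's length), z up. Two rails 20 mm high with rounded tops guide the rack's sides with 2 mm play each; posts 34 mm high, 126 mm apart, stand at the ends
- stop_knob (a joint): the shaker's upright pull-out stop knob, m: 0 fully in (shaker runs), 0.016 fully out (stopped). A detent holds it at either end: it takes about 6 N to break it out, and past half-way it jumps on to the other end
- knob_mid (a point): centre of the cap of the stop knob, a round black cap of diameter 34 mm and height 22 mm on a steel stem, at the shaker's end beside bay 4, 65 mm from that bay's centre line. The cap's top is 11 mm above this point; its underside is 12 mm above the deck when in. Moves straight up with the knob; x as the bays' x, z up
- label (a point): centre of the white bar-code label (50 x 38 mm) on the upright plate at the shaker's knob end, 58 mm above the bench (plate top 80 mm above the bench). The label looks along this frame's +y, away from the knob, level; z up. Knob axis and plate are 47 mm apart
- scanner_mid (a point): loose grey hand-held bar-code scanner lying flat, 160 mm long with its tail, 0.14 kg. Point: its centre of mass, half-way up (16 mm above its underside), in the 34 mm wide, 32 mm high grip body (grasp across y, from above; the body reaches from 85 mm behind the point to 30 mm ahead). x points to the nose, z up
- scanner_nose (a point): centre of the dark window in the scanner's wider head (50 mm wide, 34 mm high, 45 mm long), 75 mm ahead of scanner_mid along x; x is the reading direction. It reads a label that it faces squarely (within 0.15 rad), from 40 to 120 mm, aimed at the label's middle (within 20 mm), held still for 1 s
- rack_1: the rack as a whole, 0.14 to 0.24 kg, weighted at the foot; origin at the centre of its underside. A round clip rib stands out 4 mm from either end face (116 mm over the ribs), 20 mm above the underside. Either way round fits any bay
- rack_2: the rack as a whole, 0.14 to 0.24 kg, weighted at the foot; origin at the centre of its underside. A round clip rib stands out 4 mm from either end face (116 mm over the ribs), 20 mm above the underside. Either way round fits any bay
- rack_3: the rack as a whole, 0.14 to 0.24 kg, weighted at the foot; origin at the centre of its underside. A round clip rib stands out 4 mm from either end face (116 mm over the ribs), 20 mm above the underside. Either way round fits any bay
- rack_4: the rack as a whole, 0.14 to 0.24 kg, weighted at the foot; origin at the centre of its underside. A round clip rib stands out 4 mm from either end face (116 mm over the ribs), 20 mm above the underside. Either way round fits any bay
- shaker: white bench shaker, fixed, 172 (x) by 340 mm (y), deck 26 mm high; origin on the bench under bay 3, y towards the knob. Each bay post has a sprung nose: a rack coming down meets them 13 mm above home (and stays there if merely set down), resists up to about 10 N, and from 6 mm above home snaps in and is held. Home it stands on the floor; pushing on only strains it (limit 60 N)
- scanner: the scanner as a whole; origin on its underside, 16 mm below scanner_mid
- timer: white bench timer 62x66x19 mm, bystander: leave alone; origin at its underside's centre
- ball_pen: ball pen 138 long mm, bystander: leave alone; origin at its underside's centre
- petri_dish: clear dish, diameter 92, 16 high mm, bystander: leave alone; origin at its underside's centre
- wash_bottle_1: small white bottle, diameter 42, 92 high mm, bystander: leave alone; origin at its underside's centre
- tape_roll: roll of tape, diameter 98, 19 high mm, bystander: leave alone; origin at its underside's centre

How it is judged:
On the way, in this order (a step that is already met when the one before it is completed fails the run):
1. the stop knob is pulled fully out while no rack is in a bay yet (value of joint stop_knob above 0.013 m and distance between each of rack_1_mid, rack_2_mid, rack_3_mid, rack_4_mid and bay_1 above 0.03 m and distance between each of rack_1_mid, rack_2_mid, rack_3_mid, rack_4_mid and bay_2 above 0.03 m and distance between each of rack_1_mid, rack_2_mid, rack_3_mid, rack_4_mid and bay_3 above 0.03 m and distance between each of rack_1_mid, rack_2_mid, rack_3_mid, rack_4_mid and bay_4 above 0.03 m), for 0.3 s.
2. every rack is snapped home in a bay while the knob stays out (value of joint stop_knob above 0.013 m and (distance between rack_1_mid and bay_1 below 0.006 m or distance between rack_1_mid and bay_2 below 0.006 m or distance between rack_1_mid and bay_3 below 0.006 m or distance between rack_1_mid and bay_4 below 0.006 m) and (distance between rack_2_mid and bay_1 below 0.006 m or distance between rack_2_mid and bay_2 below 0.006 m or distance between rack_2_mid and bay_3 below 0.006 m or distance between rack_2_mid and bay_4 below 0.006 m) and (distance between rack_3_mid and bay_1 below 0.006 m or distance between rack_3_mid and bay_2 below 0.006 m or distance between rack_3_mid and bay_3 below 0.006 m or distance between rack_3_mid and bay_4 below 0.006 m) and (distance between rack_4_mid and bay_1 below 0.006 m or distance between rack_4_mid and bay_2 below 0.006 m or distance between rack_4_mid and bay_3 below 0.006 m or distance between rack_4_mid and bay_4 below 0.006 m)), for 0.3 s.
3. the held scanner is aimed at the label, 40 to 120 mm off, within 20 mm of its middle and 0.15 rad of square, and held still, with all racks home and the knob out (all of step 2 and y of scanner_nose in the frame of label between 0.04 and 0.12 m and angle between the x axis of scanner_nose and the y axis of label, either way round below 0.15 rad and y of scanner_mid in the frame of label above 0.08 m and linear speed of scanner below 0.03 m/s and x of scanner_nose in the frame of label between -0.02 and 0.02 m and z of scanner_nose in the frame of label between -0.02 and 0.02 m), for 1 s.
4. the scanner lies flat on the bench again, let go, and the knob is still out (value of joint stop_knob above 0.013 m and height (world z) of scanner_mid below 0.021 m and angle between scanner_mid's own z axis and vertical below 0.15 rad and linear speed of scanner below 0.02 m/s and contact force between scanner and the fingers below 0.5 N), for 0.2 s.
5. the knob is pushed back in (value of joint stop_knob below 0.003 m), for 0.3 s.
At the end, for the whole second after the job is handed in: every rack present is clipped home in a bay (its centre within 6 mm of the bay's point) and at rest, the scanner lies flat on the bench (centre under 21 mm high) at rest, and the stop knob is fully in (within 3 mm) (value of joint stop_knob below 0.003 m and height (world z) of scanner_mid below 0.021 m and angle between scanner_mid's own z axis and vertical below 0.15 rad and linear speed of each of scanner, rack_1, rack_2, rack_3, rack_4 below 0.02 m/s and (distance between rack_1_mid and bay_1 below 0.006 m or distance between rack_1_mid and bay_2 below 0.006 m or distance between rack_1_mid and bay_3 below 0.006 m or distance between rack_1_mid and bay_4 below 0.006 m) and (distance between rack_2_mid and bay_1 below 0.006 m or distance between rack_2_mid and bay_2 below 0.006 m or distance between rack_2_mid and bay_3 below 0.006 m or distance between rack_2_mid and bay_4 below 0.006 m) and (distance between rack_3_mid and bay_1 below 0.006 m or distance between rack_3_mid and bay_2 below 0.006 m or distance between rack_3_mid and bay_3 below 0.006 m or distance between rack_3_mid and bay_4 below 0.006 m) and (distance between rack_4_mid and bay_1 below 0.006 m or distance between rack_4_mid and bay_2 below 0.006 m or distance between rack_4_mid and bay_3 below 0.006 m or distance between rack_4_mid and bay_4 below 0.006 m)); the robot touches nothing.
It fails at once if a rack is leaned on: pressed by the fingers against the shaker with more than 60 N ((contact force between rack_1 and shaker above 60 N and contact force between rack_1 and the fingers above 5 N) or (contact force between rack_2 and shaker above 60 N and contact force between rack_2 and the fingers above 5 N) or (contact force between rack_3 and shaker above 60 N and contact force between rack_3 and the fingers above 5 N) or (contact force between rack_4 and shaker above 60 N and contact force between rack_4 and the fingers above 5 N)).
It fails at once if another thing on the bench is moved by more than 40 mm (distance of any of timer, ball_pen, petri_dish, wash_bottle_1, tape_roll from where it was at the start of the episode above 0.04 m).
Of rack_1, rack_2, rack_3, rack_4 only 2 to 4 are there at a start; the rules pass over those that are not, and their reading is None.
At some moment in a run one of rack_1, rack_2, rack_3, rack_4 may be knocked a few centimetres aside while the robot is not near it.
It also fails if it takes over 210 s, if anything falls off the work surface, if the arm or the gripper's body presses on something with over 40 N, if the wrist force passes 120 N, or if a joint passes its speed limit or range.

## Working session

There is one attempt and no reset: what is moved stays moved. The work goes in short steps, Python scripts to look and compute and a tool call to move; the robot and the scene stay as the last step left them, time stands still between calls to the robot, and variables do not carry over. Pictures are saved under pics/ and viewed, at most 14 in all, crops included, and the job is handed in when it is done.

Besides the shell and the picture viewer there is one more tool, called by a JSON object that holds its "api" and its "payload". move_arm: Moves the arm, as the interface text tells. Its arguments: {"type":"object","properties":{"plan":{"type":"array","items":{"type":"object","properties":{"tx":{"type":"number","minimum":-1,"maximum":1},"ty":{"type":"number","minimum":-1,"maximum":1},"tz":{"type":"number","minimum":-1,"maximum":1},"wx":{"type":"number","minimum":-1,"maximum":1},"wy":{"type":"number","minimum":-1,"maximum":1},"wz":{"type":"number","minimum":-1,"maximum":1},"fingers":{"type":"number"}}}},"grip_force":{"type":"number"}},"required":["plan"]}

```bash
mkdir -p pics && ls && cat > h.py <<'E'
import numpy as np, cv2
from rig import env, cams, order
from scipy.spatial.transform import Rotation as R
def px2w(name,uv,z,m=None):
    m=m or cams.camera_model(name); K=np.array(m['mtx'],float)
    d=np.atleast_2d(np.array(uv,float)); p=(d-[K[0,2],K[1,2]])/[K[0,0],K[1,1]]
    q=p.copy()
    for _ in range(20): q=p/(1+m['k1']*(q**2).sum(1,keepdims=True))
    Rm=cv2.Rodrigues(np.array(m['rvec'],float))[0]; t=np.array(m['tvec'],float).ravel()
    c=-Rm.T@t; r=np.c_[q,np.ones(len(q))]@Rm
    return c+r*((np.reshape(z,(-1,1))-c[2])/r[:,2:])
def w2px(name,P,m=None):
    m=m or cams.camera_model(name); K=np.array(m['mtx'],float)
    Rm=cv2.Rodrigues(np.array(m['rvec'],float))[0]; t=np.array(m['tvec'],float).ravel()
    c=np.atleast_2d(P)@Rm.T+t; q=c[:,:2]/c[:,2:]
    q=q*(1+m['k1']*(q**2).sum(1,keepdims=True))
    return q*[K[0,0],K[1,1]]+[K[0,2],K[1,2]]
def st():
    s=env.read_state(); Rt=R.from_quat(s['tcp_rot']).as_matrix()
    print('t',round(s['clock'],2),'p',np.round(s['ee_pos'],4),'x',np.round(Rt[:,0],3),'y',np.round(Rt[:,1],3),'z',np.round(Rt[:,2],3),'F',np.round(s['contact_force'],1),'gap',round(s['finger_gap'],3),'q',np.round(s['qpos'],2))
    return np.array(s['ee_pos']),Rt
def rel(p,yaw=None):
    "rows units needed to go to p (tool axes /0.02), turn about tool z in 0.1rad so tool y axis lies along world yaw (mod pi)"
    e,Rt=st(); d=Rt.T@(np.array(p)-e); out=np.round(d/0.02,3)
    w=None
    if yaw is not None:
        y=np.array([np.cos(yaw),np.sin(yaw),0]); l=Rt.T@y; a=np.arctan2(-l[0],l[1]); a=(a+np.pi/2)%np.pi-np.pi/2; w=round(a/0.1,3)
    print('units',out,'wz',w); return out,w
E
python3 - <<'E'
from h import *
st()
for n in ('top','side'):
    cv2.imwrite(f'pics/{n}0.png',cams.grab_frame(n)); m=cams.camera_model(n)
    Rm=cv2.Rodrigues(np.array(m['rvec'],float))[0]; print(n,-Rm.T@np.array(m['tvec']).ravel(),Rm[2],m['mtx'],m['k1'])
E
```

```text
pics
t 0.0 p [ 0.2165 -0.5052  0.2557] x [0.919 0.394 0.   ] y [ 0.394 -0.919 -0.001] z [-0.     0.001 -1.   ] F [0.3 0.4 0. ] gap 1.0 q [-1.25  0.35  1.65  0.    1.14 -0.08]
top [0.23984779 0.07695417 1.54743654] [ 0.20522585 -0.01233954 -0.97863685] [[524.05018043   0.         289.33882323]
 [  0.         524.05018043 209.0211524 ]
 [  0.           0.           1.        ]] -0.003543361223868765
side [0.44536511 1.06405986 0.94205205] [ 0.08454404 -0.74677201 -0.65968468] [[471.12218567   0.         279.71631425]
 [  0.         471.12218567 203.67836318]
 [  0.           0.           1.        ]] 0.03628411937376708
```

View pics/top0.png

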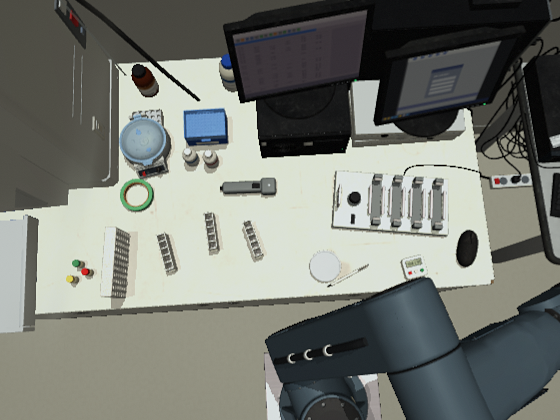

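View pics/side0.png

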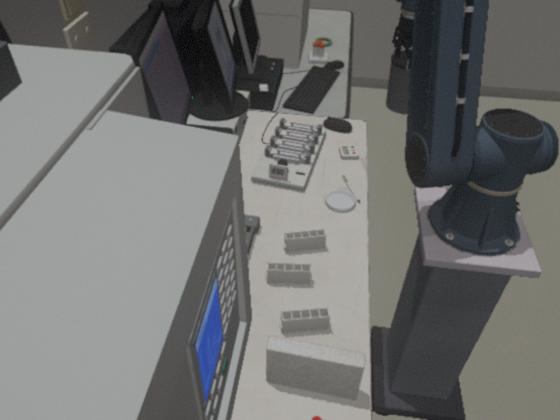

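The top view shows three loose racks at (253,240), (211,232) and (166,253). The scanner is at (249,187) with its nose to the right. The shaker spans (333..448, 170..235), with the knob at (354,198). I'll make rough estimates, then go look from close by.

```bash
python3 - <<'E'
from h import *
img=cv2.imread('pics/top0.png')
print('knob',px2w('top',[354,198],[0.06]), 'bays1,4 ctr',px2w('top',[[436,206],[376,202]],0.03))
print('shaker corners',px2w('top',[[333,225],[336,170],[449,178],[448,235]],[0.026]))
g=cv2.cvtColor(img,cv2.COLOR_BGR2HSV)
# racks: rim points by eye ends
print('racks',px2w('top',[[253,238],[211,230],[166,252]],0.05))
print('rack ends',px2w('top',[[247,222],[258,257],[209,213],[213,249],[160,236],[171,271]],0.055))
print('scanner',px2w('top',[[222,188],[275,187],[249,187]],0.03))
m=cams.camera_model('wrist'); Rm=cv2.Rodrigues(np.array(m['rvec'],float))[0]; c=-Rm.T@np.array(m['tvec']).ravel()
e,Rt=st(); print('cam in tool',Rt.T@(c-e),'view',Rt.T@Rm[2],'right',Rt.T@Rm[0],m['mtx'],m['k1'])
rel([0.5,-0.1,0.3],np.pi/2)
E
```

```text
knob [[ 0.5725039  -0.13186596  0.06      ]] bays1,4 ctr [[ 0.53949205 -0.37637207  0.03      ]
 [ 0.56291542 -0.20013929  0.03      ]]
shaker corners [[ 0.50266751 -0.06760362  0.026     ]
 [ 0.66985874 -0.09020683  0.026     ]
 [ 0.62336201 -0.42697769  0.026     ]
 [ 0.45141326 -0.40220519  0.026     ]]
racks [[0.47525503 0.16818741 0.05      ]
 [0.50637568 0.28843102 0.05      ]
 [0.45059456 0.41953746 0.05      ]]
rack ends [[0.52231526 0.18290988 0.055     ]
 [0.41881943 0.15634068 0.055     ]
 [0.55591237 0.29187783 0.055     ]
 [0.4499694  0.28382418 0.055     ]
 [0.49732991 0.43493662 0.055     ]
 [0.39471203 0.4050488  0.055     ]]
scanner [[0.63485057 0.25430438 0.03      ]
 [0.62782944 0.09626722 0.03      ]
 [0.6327816  0.17373238 0.03      ]]
t 0.1 p [ 0.2165 -0.5053  0.2558] x [0.919 0.394 0.   ] y [ 0.394 -0.919 -0.001] z [-0.     0.001 -1.   ] F [ 0.3  0.2 -0.6] gap 1.002 q [-1.25  0.35  1.65  0.    1.14 -0.08]
cam in tool [ 0.0708149   0.00048066 -0.1188239 ] view [-2.80695103e-01  6.83197506e-04  9.59796745e-01] right [-5.61400453e-05  9.99999733e-01 -7.28232891e-04] [[312.85339661   0.         278.74071533]
 [  0.         312.85339661 207.34026611]
 [  0.           0.           1.        ]] -0.042821487283098994
t 0.1 p [ 0.2165 -0.5053  0.2558] x [0.919 0.394 0.   ] y [ 0.394 -0.919 -0.001] z [-0.     0.001 -1.   ] F [ 0.3  0.2 -0.6] gap 1.002 q [-1.25  0.35  1.65  0.    1.14 -0.08]
units [ 21.008 -13.047  -2.194] wz 4.048
```

{"api": "move_arm", "payload": {"plan": [{"wz":-1,"tz":-0.2},{"wz":-1,"tz":-0.2},{"wz":-1,"tz":-0.2},{"wz":-1,"tz":-0.2},{"wz":-1,"tz":-0.2},{"wz":-1,"tz":-0.2},{"wz":-1},{"wz":-1},{"wz":-1},{"wz":-1},{"wz":-0.2}]}}

```text
validation failed for argument at $.pl...
```

```bash
python3 - <<'E'
from h import *
rel([0.56,-0.15,0.28],np.radians(-8.3))
E
```

```text
t 0.1 p [ 0.2165 -0.5053  0.2558] x [0.919 0.394 0.   ] y [ 0.394 -0.919 -0.001] z [-0.     0.001 -1.   ] F [ 0.3  0.2 -0.6] gap 1.002 q [-1.25  0.35  1.65  0.    1.14 -0.08]
units [22.781 -9.567 -1.197] wz -10.211
```

{"api": "move_arm", "payload": {"plan": [{"tx":0,"ty":0,"tz":-0.2,"wx":0,"wy":0,"wz":-1,"fingers":-1},{"tx":0,"ty":0,"tz":-0.2,"wx":0,"wy":0,"wz":-1,"fingers":-1},{"tx":0,"ty":0,"tz":-0.2,"wx":0,"wy":0,"wz":-1,"fingers":-1},{"tx":0,"ty":0,"tz":-0.2,"wx":0,"wy":0,"wz":-1,"fingers":-1},{"tx":0,"ty":0,"tz":-0.2,"wx":0,"wy":0,"wz":-1,"fingers":-1},{"tx":0,"ty":0,"tz":-0.2,"wx":0,"wy":0,"wz":-1,"fingers":-1},{"tx":0,"ty":0,"tz":0,"wx":0,"wy":0,"wz":-1,"fingers":-1},{"tx":0,"ty":0,"tz":0,"wx":0,"wy":0,"wz":-1,"fingers":-1},{"tx":0,"ty":0,"tz":0,"wx":0,"wy":0,"wz":-1,"fingers":-1},{"tx":0,"ty":0,"tz":0,"wx":0,"wy":0,"wz":-1,"fingers":-1},{"tx":0,"ty":0,"tz":0,"wx":0,"wy":0,"wz":-0.2,"fingers":-1}]}}

```text
clock: 1.02
ee_pos: [0.2166, -0.5054, 0.28]
tcp_rot: [0.755, 0.655, 0.0, -0.0]
contact_force: [1.1, -0.3, 0.6]
finger_gap: 1.002
grasp_force: 0.0
```

```bash
python3 - <<'E'
from h import *
rel([0.56,-0.15,0.28],np.radians(-8.3))
E
```

```text
t 1.02 p [ 0.2166 -0.5054  0.28  ] x [0.141 0.99  0.001] y [ 0.99  -0.141 -0.   ] z [-0.     0.001 -1.   ] F [ 1.1 -0.3  0.6] gap 1.002 q [-1.25  0.33  1.62 -0.    1.19 -1.11]
units [2.0010e+01 1.4498e+01 5.0000e-03] wz 0.036
```

{"api": "move_arm", "payload": {"plan": [{"tx":1,"ty":0.7,"fingers":-1},{"tx":1,"ty":0.7,"fingers":-1}]}}

```text
validation failed for argument at $.pl...
```

{"api": "move_arm", "payload": {"plan": [{"tx":1,"ty":0.7,"tz":0,"wx":0,"wy":0,"wz":0,"fingers":-1},{"tx":1,"ty":0.7,"tz":0,"wx":0,"wy":0,"wz":0,"fingers":-1},{"tx":1,"ty":0.7,"tz":0,"wx":0,"wy":0,"wz":0,"fingers":-1},{"tx":1,"ty":0.7,"tz":0,"wx":0,"wy":0,"wz":0,"fingers":-1},{"tx":1,"ty":0.7,"tz":0,"wx":0,"wy":0,"wz":0,"fingers":-1},{"tx":1,"ty":0.7,"tz":0,"wx":0,"wy":0,"wz":0,"fingers":-1},{"tx":1,"ty":0.7,"tz":0,"wx":0,"wy":0,"wz":0,"fingers":-1},{"tx":1,"ty":0.7,"tz":0,"wx":0,"wy":0,"wz":0,"fingers":-1},{"tx":1,"ty":0.7,"tz":0,"wx":0,"wy":0,"wz":0,"fingers":-1}]}}

```text
clock: 1.77
ee_pos: [0.3681, -0.3447, 0.2802]
tcp_rot: [0.758, 0.653, 0.0, -0.0]
contact_force: [0.4, 0.0, 0.7]
finger_gap: 0.996
grasp_force: 0.0
```

{"api": "move_arm", "payload": {"plan": [{"tx":1,"ty":0.7,"tz":0,"wx":0,"wy":0,"wz":0,"fingers":-1},{"tx":1,"ty":0.7,"tz":0,"wx":0,"wy":0,"wz":0,"fingers":-1},{"tx":1,"ty":0.7,"tz":0,"wx":0,"wy":0,"wz":0,"fingers":-1},{"tx":1,"ty":0.7,"tz":0,"wx":0,"wy":0,"wz":0,"fingers":-1},{"tx":1,"ty":0.8,"tz":0,"wx":0,"wy":0,"wz":0,"fingers":-1},{"tx":1,"ty":0.8,"tz":0,"wx":0,"wy":0,"wz":0,"fingers":-1},{"tx":1,"ty":0.8,"tz":0,"wx":0,"wy":0,"wz":0,"fingers":-1},{"tx":1,"ty":0.8,"tz":0,"wx":0,"wy":0,"wz":0,"fingers":-1},{"tx":1,"ty":0.8,"tz":0,"wx":0,"wy":0,"wz":0,"fingers":-1},{"tx":0,"ty":0,"tz":0,"wx":0,"wy":0,"wz":0,"fingers":-1}]}}

```text
clock: 2.6
ee_pos: [0.5303, -0.1849, 0.28]
tcp_rot: [0.757, 0.654, 0.0, -0.0]
contact_force: [0.5, 0.4, 0.7]
finger_gap: 0.998
grasp_force: 0.0
```

```bash
python3 - <<'E'
from h import *
st(); im=cams.grab_frame('wrist'); cv2.imwrite('pics/w1.png',im); cv2.imwrite('pics/w1b.png',cv2.resize(im,(800,600)))
E
```

```text
t 2.6 p [ 0.5303 -0.1849  0.28  ] x [0.146 0.989 0.001] y [ 0.989 -0.146  0.   ] z [ 0.     0.001 -1.   ] F [0.5 0.4 0.7] gap 0.998 q [-0.42  0.35  1.59  0.    1.2  -0.27]
```

View pics/w1.png

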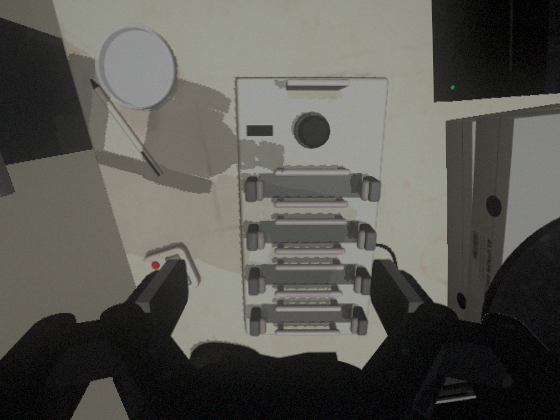

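The wrist view shows the shaker with top corners (236,78) and (387,78) and the knob cap at (312,131). The four bays are at rows 186, 236, 279 and 315, and the dish and pen are at upper left.

```bash
python3 - <<'E'
from h import *
im=cv2.imread('pics/w1.png'); hsv=cv2.cvtColor(im,cv2.COLOR_BGR2HSV)
k=(hsv[...,2]<60).astype(np.uint8); k[:100]=0;k[165:]=0;k[:,:280]=0;k[:,345:]=0
c=max(cv2.findContours(k,0,2)[0],key=cv2.contourArea); print('cap',cv2.minEnclosingCircle(c))
print('knob',px2w('wrist',[cv2.minEnclosingCircle(c)[0]],0.055))
c4=px2w('wrist',[[236,78],[387,78],[369,336],[245,335]],0.026); print(c4)
# deck edges by gradient: left edge at rows, right edge at rows
# posts tops (z=.06): bay4 L/R, bay1 L/R
P=px2w('wrist',[[253,189],[371,188],[257,320],[362,320],[253,237],[368,237],[254,281],[365,280]],0.06); print('posts',P); print('mid',(P[::2]+P[1::2])/2)
print('rails z .046', px2w('wrist',[[311,172],[311,203],[311,304],[311,327]],0.046))
def frame(o,yaw):
    pass
E
```

```text
cap ((313.5, 131.15516662597656), 16.226879119873047)
knob [[ 0.57384175 -0.13706874  0.055     ]]
[[ 0.49808916 -0.06857451  0.026     ]
 [ 0.66532048 -0.09251033  0.026     ]
 [ 0.62322375 -0.43268996  0.026     ]
 [ 0.44841344 -0.4044917   0.026     ]]
posts [[ 0.49965979 -0.18924048  0.06      ]
 [ 0.62964012 -0.20712541  0.06      ]
 [ 0.47586495 -0.35782297  0.06      ]
 [ 0.6080373  -0.37778857  0.06      ]
 [ 0.49004677 -0.24553499  0.06      ]
 [ 0.62250273 -0.26514299  0.06      ]
 [ 0.48153153 -0.30229041  0.06      ]
 [ 0.61538567 -0.32092023  0.06      ]]
mid [[ 0.56464996 -0.19818294  0.06      ]
 [ 0.54195112 -0.36780577  0.06      ]
 [ 0.55627475 -0.25533899  0.06      ]
 [ 0.5484586  -0.31160532  0.06      ]]
rails z .046 [[ 0.56666629 -0.18230533  0.046     ]
 [ 0.56237545 -0.21869414  0.046     ]
 [ 0.54667657 -0.35393263  0.046     ]
 [ 0.54263705 -0.38921214  0.046     ]]
```

```bash
python3 - <<'E'
from h import *
rel([0.573,-0.138,0.16],np.radians(-8.2))
E
```

```text
t 2.65 p [ 0.5291 -0.1861  0.2798] x [0.145 0.989 0.   ] y [ 0.989 -0.145 -0.001] z [-0.  0. -1.] F [ 0.2  0.1 -1.3] gap 1.0 q [-0.42  0.35  1.6   0.    1.2  -0.28]
units [2.697 1.825 5.992] wz -0.027
```

{"api": "move_arm", "payload": {"plan": [{"tx":0.45,"ty":0.3,"tz":1,"wx":0,"wy":0,"wz":0,"fingers":-1},{"tx":0.45,"ty":0.3,"tz":1,"wx":0,"wy":0,"wz":0,"fingers":-1},{"tx":0.45,"ty":0.3,"tz":1,"wx":0,"wy":0,"wz":0,"fingers":-1},{"tx":0.45,"ty":0.3,"tz":1,"wx":0,"wy":0,"wz":0,"fingers":-1},{"tx":0.45,"ty":0.3,"tz":1,"wx":0,"wy":0,"wz":0,"fingers":-1},{"tx":0.45,"ty":0.3,"tz":1,"wx":0,"wy":0,"wz":0,"fingers":-1},{"tx":0,"ty":0,"tz":0,"wx":0,"wy":0,"wz":0,"fingers":-1},{"tx":0,"ty":0,"tz":0,"wx":0,"wy":0,"wz":0,"fingers":-1}]}}

```text
clock: 3.32
ee_pos: [0.571, -0.1397, 0.1599]
tcp_rot: [0.757, 0.653, -0.001, -0.001]
contact_force: [-0.4, 0.1, 0.3]
finger_gap: 1.0
grasp_force: 0.0
```

```bash
python3 - <<'E'
from h import *
im=cams.grab_frame('wrist'); cv2.imwrite('pics/w2.png',im)
print(w2px('wrist',[[0.573,-0.138,0.06]]))
rel([0.573,-0.138,0.06],np.radians(-8.2))
E
```

```text
[[280.66994528 212.50758664]]
t 3.37 p [ 0.5714 -0.14    0.161 ] x [ 0.147  0.989 -0.   ] y [ 0.989 -0.147 -0.   ] z [-0. -0. -1.] F [-0.5  0.3  0.5] gap 0.999 q [-0.32  0.53  1.63 -0.    0.98 -0.17]
units [0.114 0.065 5.048] wz -0.039
```

View pics/w2.png

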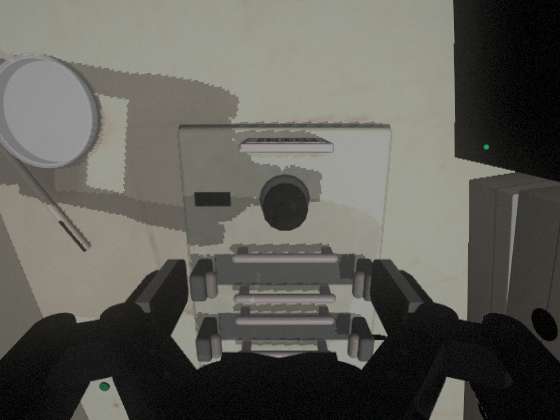

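The cap's top disc is at about (286,206) with a radius of about 24 px. The plate's top edge runs from (241,147) to (333,147), and the deck corners are (179,127) and (391,126).

```bash
python3 - <<'E'
from h import *
print('knob',px2w('wrist',[286,206.5],0.06),'plate',px2w('wrist',[[241,147],[333,147]],0.08),'corn',px2w('wrist',[[179,127],[391,126]],0.026))
print('rails4',px2w('wrist',[[234,260],[337,260],[235,299],[334,299]],0.046))
k=px2w('wrist',[286,206.5],0.06)[0]; rel([k[0],k[1],0.06])
E
```

```text
knob [[ 0.57752435 -0.13401774  0.06      ]] plate [[ 0.55527164 -0.08529443  0.08      ]
 [ 0.61274538 -0.09378958  0.08      ]] corn [[ 0.50239247 -0.06662396  0.026     ]
 [ 0.66854458 -0.09038989  0.026     ]]
rails4 [[ 0.52864912 -0.17712307  0.046     ]
 [ 0.61234175 -0.18959638  0.046     ]
 [ 0.5225502  -0.21336388  0.046     ]
 [ 0.60643954 -0.22589763  0.046     ]]
t 3.37 p [ 0.5714 -0.14    0.161 ] x [ 0.147  0.989 -0.   ] y [ 0.989 -0.147 -0.   ] z [-0. -0. -1.] F [-0.5  0.3  0.5] gap 0.999 q [-0.32  0.53  1.63 -0.    0.98 -0.17]
units [0.344 0.259 5.048] wz None
```

{"api": "move_arm", "payload": {"plan": [{"tx":0.3,"ty":0.2,"tz":1,"wx":0,"wy":0,"wz":0,"fingers":-1},{"tx":0,"ty":0,"tz":1,"wx":0,"wy":0,"wz":0,"fingers":-1},{"tx":0,"ty":0,"tz":1,"wx":0,"wy":0,"wz":0,"fingers":-1},{"tx":0,"ty":0,"tz":1,"wx":0,"wy":0,"wz":0,"fingers":-1},{"tx":0,"ty":0,"tz":0.6,"wx":0,"wy":0,"wz":0,"fingers":-1},{"tx":0,"ty":0,"tz":0.5,"wx":0,"wy":0,"wz":0,"fingers":-1},{"tx":0,"ty":0,"tz":0,"wx":0,"wy":0,"wz":0,"fingers":-0.5},{"tx":0,"ty":0,"tz":0,"wx":0,"wy":0,"wz":0,"fingers":0},{"tx":0,"ty":0,"tz":0,"wx":0,"wy":0,"wz":0,"fingers":1},{"tx":0,"ty":0,"tz":0,"wx":0,"wy":0,"wz":0,"fingers":1},{"tx":0,"ty":0,"tz":0,"wx":0,"wy":0,"wz":0,"fingers":1},{"tx":0,"ty":0,"tz":0,"wx":0,"wy":0,"wz":0,"fingers":1}], "grip_force": 50}}

```text
clock: 4.37
ee_pos: [0.5763, -0.134, 0.0596]
tcp_rot: [0.757, 0.654, -0.0, -0.0]
contact_force: [-7.6, -0.2, 11.3]
finger_gap: 0.375
grasp_force: 49.0
```

{"api": "move_arm", "payload": {"plan": [{"tx":0,"ty":0,"tz":0,"wx":0,"wy":0,"wz":0,"fingers":1},{"tx":0,"ty":0,"tz":0,"wx":0,"wy":0,"wz":0,"fingers":1},{"tx":0,"ty":0,"tz":0,"wx":0,"wy":0,"wz":0,"fingers":1},{"tx":0,"ty":0,"tz":0,"wx":0,"wy":0,"wz":0,"fingers":1}]}}

```text
clock: 4.7
ee_pos: [0.5763, -0.134, 0.0596]
tcp_rot: [0.757, 0.654, -0.0, -0.0]
contact_force: [-6.9, 0.9, 10.7]
finger_gap: 0.377
grasp_force: 49.0
```

```bash
python3 - <<'E'
from h import *
st()
E
```

```text
t 4.7 p [ 0.5763 -0.134   0.0596] x [ 0.145  0.989 -0.   ] y [ 0.989 -0.145 -0.   ] z [-0. -0. -1.] F [-6.9  0.9 10.7] gap 0.377 q [-0.31  0.68  1.67 -0.    0.79 -0.16]
```

{"api": "move_arm", "payload": {"plan": [{"tx":0,"ty":0,"tz":-0.15,"wx":0,"wy":0,"wz":0,"fingers":1},{"tx":0,"ty":0,"tz":-0.15,"wx":0,"wy":0,"wz":0,"fingers":1},{"tx":0,"ty":0,"tz":-0.15,"wx":0,"wy":0,"wz":0,"fingers":1},{"tx":0,"ty":0,"tz":-0.15,"wx":0,"wy":0,"wz":0,"fingers":1},{"tx":0,"ty":0,"tz":-0.15,"wx":0,"wy":0,"wz":0,"fingers":1},{"tx":0,"ty":0,"tz":-0.1,"wx":0,"wy":0,"wz":0,"fingers":1},{"tx":0,"ty":0,"tz":-0.05,"wx":0,"wy":0,"wz":0,"fingers":1},{"tx":0,"ty":0,"tz":0,"wx":0,"wy":0,"wz":0,"fingers":1},{"tx":0,"ty":0,"tz":0,"wx":0,"wy":0,"wz":0,"fingers":1}]}}

```text
clock: 5.45
ee_pos: [0.5762, -0.1339, 0.0758]
tcp_rot: [0.757, 0.654, -0.0, -0.0]
contact_force: [-1.6, -2.8, -10.2]
finger_gap: 0.374
grasp_force: 52.6
```

{"api": "move_arm", "payload": {"plan": [{"tx":0,"ty":0,"tz":0,"wx":0,"wy":0,"wz":0,"fingers":0.5},{"tx":0,"ty":0,"tz":0,"wx":0,"wy":0,"wz":0,"fingers":0},{"tx":0,"ty":0,"tz":0,"wx":0,"wy":0,"wz":0,"fingers":-1},{"tx":0,"ty":0,"tz":0,"wx":0,"wy":0,"wz":0,"fingers":-1},{"tx":0,"ty":0,"tz":-0.3,"wx":0,"wy":0,"wz":0,"fingers":-1},{"tx":0,"ty":0,"tz":-1,"wx":0,"wy":0,"wz":0,"fingers":-1},{"tx":0,"ty":0,"tz":-1,"wx":0,"wy":0,"wz":0,"fingers":-1},{"tx":0,"ty":0,"tz":-1,"wx":0,"wy":0,"wz":0,"fingers":-1},{"tx":0,"ty":0,"tz":-1,"wx":0,"wy":0,"wz":0,"fingers":-1},{"tx":0,"ty":0,"tz":0,"wx":0,"wy":0,"wz":0,"fingers":-1}]}}

```text
clock: 6.28
ee_pos: [0.5785, -0.1344, 0.1671]
tcp_rot: [0.757, 0.654, 0.002, 0.003]
contact_force: [0.2, 0.0, 0.7]
finger_gap: 1.0
grasp_force: 0.0
```

```bash
python3 - <<'E'
from h import *
st()
im=cams.grab_frame('wrist'); cv2.imwrite('pics/w3.png',im)
m=cams.camera_model('wrist'); 
k=(im.max(2)<70).astype(np.uint8); u=w2px('wrist',[0.5775,-0.134,0.07])[0].astype(int); print(u)
k2=np.zeros_like(k); k2[u[1]-45:u[1]+45,u[0]-40:u[0]+40]=k[u[1]-45:u[1]+45,u[0]-40:u[0]+40]
c=max(cv2.findContours(k2,0,2)[0],key=cv2.contourArea); print(cv2.boundingRect(c), w2px('wrist',[[0.5775,-0.134,0.06],[0.5775,-0.134,0.076]]))
cv2.imwrite('pics/w3c.png',cv2.resize(im[60:300,150:430],(560,480)))
E
```

```text
t 6.28 p [ 0.5785 -0.1344  0.1671] x [ 0.145  0.989 -0.001] y [ 0.989 -0.145  0.007] z [ 0.007 -0.002 -1.   ] F [0.2 0.  0.7] gap 1.0 q [-0.31  0.53  1.62  0.    0.99 -0.16]
[277 217]
(251, 180, 47, 62) [[277.84315343 213.4904105 ]
 [277.91766949 220.36206048]]
```

View pics/w3c.png

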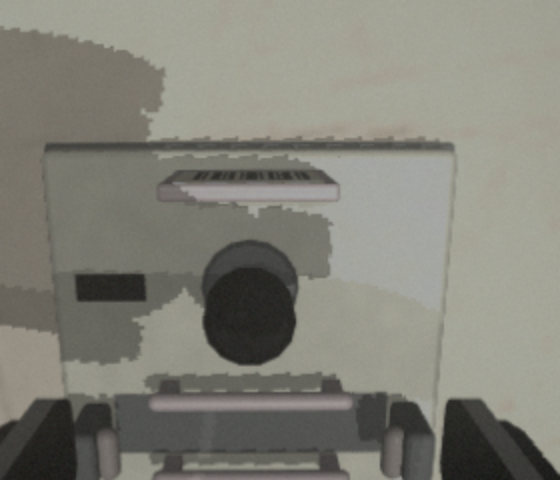

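The knob is out: the cap is visibly taller and the TCP rose 16 mm. Next I'll look at the racks from above.

{"api": "move_arm", "payload": {"plan": [{"tx":0.8,"ty":0,"tz":-0.6,"wx":0,"wy":0,"wz":1,"fingers":-1},{"tx":0.8,"ty":0,"tz":-0.6,"wx":0,"wy":0,"wz":1,"fingers":-1},{"tx":0.8,"ty":0,"tz":-0.6,"wx":0,"wy":0,"wz":1,"fingers":-1},{"tx":0.8,"ty":-0.2,"tz":-0.6,"wx":0,"wy":0,"wz":1,"fingers":-1},{"tx":0.8,"ty":-0.4,"tz":-0.6,"wx":0,"wy":0,"wz":1,"fingers":-1},{"tx":0.6,"ty":-0.6,"tz":-0.6,"wx":0,"wy":0,"wz":1,"fingers":-1},{"tx":0.5,"ty":-0.8,"tz":-0.6,"wx":0,"wy":0,"wz":1,"fingers":-1},{"tx":0.3,"ty":-0.8,"tz":-0.6,"wx":0,"wy":0,"wz":1,"fingers":-1},{"tx":0,"ty":-0.8,"tz":-0.6,"wx":0,"wy":0,"wz":1,"fingers":-1},{"tx":0,"ty":-0.8,"tz":-0.6,"wx":0,"wy":0,"wz":1,"fingers":-1},{"tx":0,"ty":-0.8,"tz":-0.6,"wx":0,"wy":0,"wz":1,"fingers":-1},{"tx":0,"ty":-0.8,"tz":0,"wx":0,"wy":0,"wz":1,"fingers":-1}]}}

```text
clock: 7.33
ee_pos: [0.5505, 0.0547, 0.2962]
tcp_rot: [0.994, 0.11, 0.001, 0.0]
contact_force: [0.3, -0.1, -0.3]
finger_gap: 0.998
grasp_force: 0.0
```

```bash
python3 - <<'E'
from h import *
rel([0.48,0.27,0.30],np.radians(100))
E
```

```text
t 7.33 p [0.5505 0.0547 0.2962] x [0.976 0.218 0.003] y [ 0.218 -0.976  0.   ] z [ 0.003  0.    -1.   ] F [ 0.3 -0.1 -0.3] gap 0.998 q [0.01 0.32 1.6  0.   1.22 1.37]
units [ -1.093 -11.275  -0.199] wz 0.453
```

{"api": "move_arm", "payload": {"plan": [{"tx":-0.1,"ty":-1,"tz":0,"wx":0,"wy":0,"wz":0,"fingers":-1},{"tx":-0.1,"ty":-1,"tz":0,"wx":0,"wy":0,"wz":0,"fingers":-1},{"tx":-0.1,"ty":-1,"tz":0,"wx":0,"wy":0,"wz":0,"fingers":-1},{"tx":-0.1,"ty":-1,"tz":0,"wx":0,"wy":0,"wz":0,"fingers":-1},{"tx":-0.1,"ty":-1,"tz":0,"wx":0,"wy":0,"wz":0,"fingers":-1},{"tx":-0.1,"ty":-1,"tz":0,"wx":0,"wy":0,"wz":0,"fingers":-1},{"tx":-0.1,"ty":-1,"tz":0,"wx":0,"wy":0,"wz":0,"fingers":-1},{"tx":-0.1,"ty":-1,"tz":0,"wx":0,"wy":0,"wz":0,"fingers":-1},{"tx":-0.1,"ty":-1,"tz":0,"wx":0,"wy":0,"wz":0,"fingers":-1},{"tx":-0.1,"ty":-1,"tz":0,"wx":0,"wy":0,"wz":0,"fingers":-1},{"tx":0,"ty":-1,"tz":0,"wx":0,"wy":0,"wz":0,"fingers":-1},{"tx":0,"ty":0,"tz":0,"wx":0,"wy":0,"wz":0,"fingers":-1}]}}

```text
clock: 8.33
ee_pos: [0.4809, 0.2665, 0.2938]
tcp_rot: [0.994, 0.113, -0.0, -0.0]
contact_force: [0.0, 0.3, -0.3]
finger_gap: 1.005
grasp_force: 0.0
```

```bash
python3 - <<'E'
from h import *
st()
im=cams.grab_frame('wrist'); cv2.imwrite('pics/w4.png',im)
E
```

```text
t 8.33 p [0.4809 0.2665 0.2938] x [ 0.974  0.225 -0.001] y [ 0.225 -0.974 -0.001] z [-0.001  0.001 -1.   ] F [ 0.   0.3 -0.3] gap 1.005 q [0.42 0.31 1.61 0.   1.22 1.76]
```

View pics/w4.png

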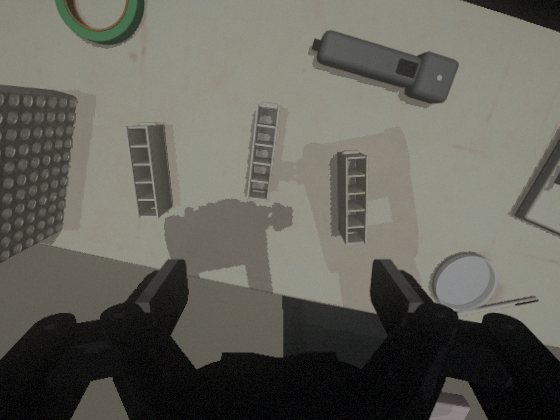

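The wrist view shows rack tops A at about (355,198), B at about (264,151) and C at about (144,170). The scanner's tail is at (315,45) and its nose edge is at about (450,82), with the tape at top left.

```bash
cat >> h.py <<'E'
def quad(uv,z,m=None):
    "far-left,far-right,near-right,near-left of a rack rim -> centre,width,length,yaw of the long axis"
    P=px2w('wrist',uv,z,m); c=P.mean(0); l=(P[0]+P[1]-P[2]-P[3])/2; w=(P[1]+P[2]-P[0]-P[3])/2
    print('c',np.round(c,4),'L',round(np.linalg.norm(l),4),'W',round(np.linalg.norm(w),4),'yaw',round(np.degrees(np.arctan2(l[1],l[0])),1)); return c
E
python3 - <<'E'
from h import *
quad([[343,152],[366,153],[365,243],[346,243]],.055)
quad([[260,104],[279,107],[268,198],[250,196]],.055)
quad([[128,126],[151,124],[158,216],[139,215]],.055)
P=px2w('wrist',[[318,48],[415,75],[447,80]],.032);print('scanner',P)
P=px2w('wrist',[[457,66],[440,103]],.034);print('nose corners',P,P.mean(0))
rel([0.473,0.169,0.15],np.radians(104))
E
```

```text
c [0.4782 0.1707 0.055 ] L 0.1113 W 0.025 yaw 17.5
c [0.5075 0.2875 0.055 ] L 0.104 W 0.0211 yaw 5.7
c [0.4551 0.4189 0.055 ] L 0.1062 W 0.0248 yaw 12.0
scanner [[0.63217522 0.25420667 0.032     ]
 [0.63085855 0.13875269 0.032     ]
 [0.63480078 0.10050361 0.032     ]]
nose corners [[0.65141989 0.09543597 0.034     ]
 [0.60845938 0.10056376 0.034     ]] [0.62993964 0.09799986 0.034     ]
t 8.38 p [0.4813 0.2651 0.2938] x [ 0.974  0.225 -0.001] y [ 0.225 -0.974 -0.   ] z [-0.001 -0.    -1.   ] F [ 0.5 -0.4  0.6] gap 1.0 q [0.42 0.31 1.61 0.   1.22 1.76]
units [-1.481  4.589  7.19 ] wz -0.174
```

{"api": "move_arm", "payload": {"plan": [{"tx":-0.4,"ty":1,"tz":0.5,"wx":0,"wy":0,"wz":-0.4,"fingers":-1},{"tx":-0.4,"ty":1,"tz":0.5,"wx":0,"wy":0,"wz":0,"fingers":-1},{"tx":-0.4,"ty":1,"tz":1,"wx":0,"wy":0,"wz":0,"fingers":-1},{"tx":-0.3,"ty":1,"tz":1,"wx":0,"wy":0,"wz":0,"fingers":-1},{"tx":0,"ty":0.5,"tz":1,"wx":0,"wy":0,"wz":0,"fingers":-1},{"tx":0,"ty":0,"tz":1,"wx":0,"wy":0,"wz":0,"fingers":-1},{"tx":0,"ty":0,"tz":1,"wx":0,"wy":0,"wz":0,"fingers":-1},{"tx":0,"ty":0,"tz":1,"wx":0,"wy":0,"wz":0,"fingers":-1},{"tx":0,"ty":0,"tz":0,"wx":0,"wy":0,"wz":0,"fingers":-1},{"tx":0,"ty":0,"tz":0,"wx":0,"wy":0,"wz":0,"fingers":-1}]}}

```text
clock: 9.22
ee_pos: [0.4754, 0.1687, 0.154]
tcp_rot: [0.991, 0.132, -0.001, 0.0]
contact_force: [0.7, 0.2, 1.0]
finger_gap: 1.005
grasp_force: 0.0
```

```bash
python3 - <<'E'
from h import *
rel([0.476,0.170,0.049],np.radians(105.5))
im=cams.grab_frame('wrist'); cv2.imwrite('pics/w5.png',im)
E
```

```text
t 9.22 p [0.4754 0.1687 0.154 ] x [ 0.965  0.261 -0.002] y [ 0.261 -0.965  0.   ] z [-0.002 -0.001 -1.   ] F [0.7 0.2 1. ] gap 1.005 q [ 0.25  0.41  1.86 -0.    0.88  1.56]
units [ 0.057 -0.054  5.248] wz -0.063
```

View pics/w5.png

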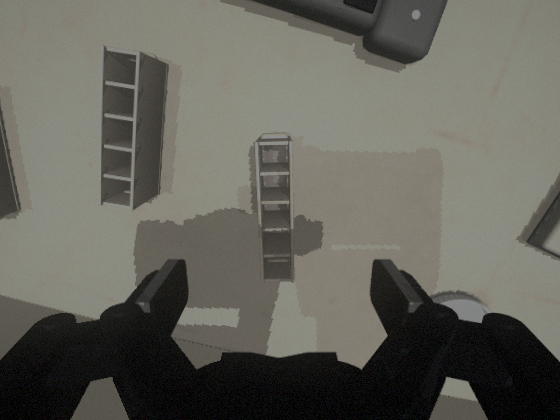

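Rack A's rim has corners (256,141), (291,140), (294,281) and (263,281).

```bash
python3 - <<'E'
from h import *
c=quad([[256,141],[291,140],[294,281],[263,281]],.055)
rel([c[0],c[1],0.049],np.radians(106.5))
E
```

```text
c [0.4764 0.1704 0.055 ] L 0.1081 W 0.0242 yaw 17.0
t 9.27 p [0.476  0.1691 0.1549] x [0.965 0.261 0.   ] y [ 0.261 -0.965  0.   ] z [ 0. -0. -1.] F [ 0.4  0.6 -0.3] gap 1.001 q [ 0.25  0.41  1.86 -0.    0.88  1.56]
units [ 0.038 -0.059  5.296] wz -0.235
```

{"api": "move_arm", "payload": {"plan": [{"tx":0,"ty":-0.06,"tz":1,"wx":0,"wy":0,"wz":-0.3,"fingers":-1},{"tx":0,"ty":0,"tz":1,"wx":0,"wy":0,"wz":0,"fingers":-1},{"tx":0,"ty":0,"tz":1,"wx":0,"wy":0,"wz":0,"fingers":-1},{"tx":0,"ty":0,"tz":1,"wx":0,"wy":0,"wz":0,"fingers":-1},{"tx":0,"ty":0,"tz":0.8,"wx":0,"wy":0,"wz":0,"fingers":-1},{"tx":0,"ty":0,"tz":0.45,"wx":0,"wy":0,"wz":0,"fingers":-1},{"tx":0,"ty":0,"tz":0,"wx":0,"wy":0,"wz":0,"fingers":0},{"tx":0,"ty":0,"tz":0,"wx":0,"wy":0,"wz":0,"fingers":1},{"tx":0,"ty":0,"tz":0,"wx":0,"wy":0,"wz":0,"fingers":1},{"tx":0,"ty":0,"tz":0,"wx":0,"wy":0,"wz":0,"fingers":1},{"tx":0,"ty":0,"tz":0,"wx":0,"wy":0,"wz":0,"fingers":1},{"tx":0,"ty":0,"tz":0,"wx":0,"wy":0,"wz":0,"fingers":1}], "grip_force": 60}}

```text
clock: 10.27
ee_pos: [0.4758, 0.1707, 0.0503]
tcp_rot: [0.989, 0.147, 0.001, -0.0]
contact_force: [-1.7, -0.0, 8.2]
finger_gap: 0.298
grasp_force: 58.8
```

{"api": "move_arm", "payload": {"plan": [{"tx":0,"ty":0,"tz":0,"wx":0,"wy":0,"wz":0,"fingers":1},{"tx":0,"ty":0,"tz":0,"wx":0,"wy":0,"wz":0,"fingers":1}]}}

```text
clock: 10.43
ee_pos: [0.4758, 0.1707, 0.0503]
tcp_rot: [0.989, 0.147, 0.001, -0.0]
contact_force: [-1.3, -0.9, 7.6]
finger_gap: 0.294
grasp_force: 58.8
```

{"api": "move_arm", "payload": {"plan": [{"tx":0,"ty":0,"tz":-0.5,"wx":0,"wy":0,"wz":0,"fingers":1},{"tx":0,"ty":0,"tz":-1,"wx":0,"wy":0,"wz":0,"fingers":1},{"tx":0,"ty":0,"tz":-1,"wx":0,"wy":0,"wz":0,"fingers":1},{"tx":0,"ty":0,"tz":-1,"wx":0,"wy":0,"wz":0,"fingers":1},{"tx":0,"ty":0,"tz":-1,"wx":0,"wy":0,"wz":0,"fingers":1},{"tx":0,"ty":0,"tz":-1,"wx":0,"wy":0,"wz":0,"fingers":1},{"tx":0,"ty":0,"tz":-1,"wx":0,"wy":0,"wz":0,"fingers":1},{"tx":0,"ty":0,"tz":0,"wx":0,"wy":0,"wz":0,"fingers":1}]}}

```text
clock: 11.1
ee_pos: [0.4767, 0.171, 0.1834]
tcp_rot: [0.989, 0.147, 0.003, -0.0]
contact_force: [1.0, 0.2, -0.9]
finger_gap: 0.294
grasp_force: 59.7
```

```bash
python3 - <<'E'
from h import *
y=np.array([.1435,.9897,0]); k=np.array([.577,-.134,0])
for b in (4,3,2,1): print(b,k-y*(.065+.06*(4-b)))
b3=k-y*.125; b1=k-y*.245
rel([b1[0],b1[1],0.19],np.radians(81.75))
E
```

```text
4 [ 0.5676725 -0.1983305  0.       ]
3 [ 0.5590625 -0.2577125  0.       ]
2 [ 0.5504525 -0.3170945  0.       ]
1 [ 0.5418425 -0.3764765  0.       ]
t 11.1 p [0.4767 0.171  0.1834] x [0.957 0.291 0.006] y [ 0.291 -0.957  0.   ] z [ 0.006  0.001 -1.   ] F [ 1.   0.2 -0.9] gap 0.294 q [ 0.25  0.36  1.84 -0.    0.93  1.53]
units [-4.838 27.137 -0.353] wz 4.389
```

{"api": "move_arm", "payload": {"plan": [{"tx":0,"ty":0,"tz":0,"wx":0,"wy":0,"wz":0.9,"fingers":1},{"tx":0,"ty":0,"tz":0,"wx":0,"wy":0,"wz":0.9,"fingers":1},{"tx":0,"ty":0,"tz":0,"wx":0,"wy":0,"wz":0.9,"fingers":1},{"tx":0,"ty":0,"tz":0,"wx":0,"wy":0,"wz":0.9,"fingers":1},{"tx":0,"ty":0,"tz":0,"wx":0,"wy":0,"wz":0.8,"fingers":1},{"tx":0.3,"ty":1,"tz":0,"wx":0,"wy":0,"wz":0,"fingers":1},{"tx":0.3,"ty":1,"tz":0,"wx":0,"wy":0,"wz":0,"fingers":1},{"tx":0.3,"ty":1,"tz":0,"wx":0,"wy":0,"wz":0,"fingers":1},{"tx":0.3,"ty":1,"tz":0,"wx":0,"wy":0,"wz":0,"fingers":1},{"tx":0.3,"ty":1,"tz":0,"wx":0,"wy":0,"wz":0,"fingers":1},{"tx":0.3,"ty":1,"tz":0,"wx":0,"wy":0,"wz":0,"fingers":1},{"tx":0.3,"ty":1,"tz":0,"wx":0,"wy":0,"wz":0,"fingers":1}]}}

```text
clock: 12.1
ee_pos: [0.4962, 0.0249, 0.1789]
tcp_rot: [0.997, -0.073, -0.0, -0.0]
contact_force: [0.5, -0.4, -1.9]
finger_gap: 0.292
grasp_force: 59.5
```

{"api": "move_arm", "payload": {"plan": [{"tx":0.3,"ty":1,"tz":0,"wx":0,"wy":0,"wz":0,"fingers":1},{"tx":0.3,"ty":1,"tz":0,"wx":0,"wy":0,"wz":0,"fingers":1},{"tx":0.3,"ty":1,"tz":0,"wx":0,"wy":0,"wz":0,"fingers":1},{"tx":0.3,"ty":1,"tz":0,"wx":0,"wy":0,"wz":0,"fingers":1},{"tx":0.3,"ty":1,"tz":0,"wx":0,"wy":0,"wz":0,"fingers":1},{"tx":0.3,"ty":1,"tz":0,"wx":0,"wy":0,"wz":0,"fingers":1},{"tx":0.3,"ty":1,"tz":0,"wx":0,"wy":0,"wz":0,"fingers":1},{"tx":0.3,"ty":1,"tz":0,"wx":0,"wy":0,"wz":0,"fingers":1},{"tx":0.3,"ty":1,"tz":0,"wx":0,"wy":0,"wz":0,"fingers":1},{"tx":0.3,"ty":1,"tz":0,"wx":0,"wy":0,"wz":0,"fingers":1},{"tx":0.2,"ty":1,"tz":0,"wx":0,"wy":0,"wz":0,"fingers":1},{"tx":0.2,"ty":1,"tz":0,"wx":0,"wy":0,"wz":0,"fingers":1}]}}

```text
clock: 13.1
ee_pos: [0.5288, -0.2222, 0.1787]
tcp_rot: [0.997, -0.073, -0.0, -0.0]
contact_force: [0.9, -0.0, -2.3]
finger_gap: 0.297
grasp_force: 59.5
```

{"api": "move_arm", "payload": {"plan": [{"tx":0.3,"ty":1,"tz":0,"wx":0,"wy":0,"wz":0,"fingers":1},{"tx":0.2,"ty":1,"tz":0,"wx":0,"wy":0,"wz":0,"fingers":1},{"tx":0.2,"ty":1,"tz":0,"wx":0,"wy":0,"wz":0,"fingers":1},{"tx":0.2,"ty":1,"tz":0,"wx":0,"wy":0,"wz":0,"fingers":1},{"tx":0.2,"ty":1,"tz":0,"wx":0,"wy":0,"wz":0,"fingers":1},{"tx":0,"ty":1,"tz":0,"wx":0,"wy":0,"wz":0,"fingers":1},{"tx":0,"ty":1,"tz":0,"wx":0,"wy":0,"wz":0,"fingers":1},{"tx":0,"ty":0,"tz":0,"wx":0,"wy":0,"wz":0,"fingers":1},{"tx":0,"ty":0,"tz":0,"wx":0,"wy":0,"wz":0,"fingers":1}]}}

```text
clock: 13.85
ee_pos: [0.5301, -0.3634, 0.1785]
tcp_rot: [0.997, -0.073, -0.0, -0.0]
contact_force: [-0.3, -0.2, -1.0]
finger_gap: 0.291
grasp_force: 59.9
```

```bash
python3 - <<'E'
from h import *
rel([0.542,-0.3765,0.1],np.radians(81.75))
im=cams.grab_frame('wrist'); cv2.imwrite('pics/w6.png',im)
E
```

```text
t 13.85 p [ 0.5301 -0.3634  0.1785] x [ 0.989 -0.146 -0.001] y [-0.146 -0.989 -0.001] z [-0.001  0.001 -1.   ] F [-0.3 -0.2 -1. ] gap 0.291 q [-0.67  0.6   1.46  0.    1.08  1.04]
units [0.689 0.563 3.923] wz -0.026
```

View pics/w6.png

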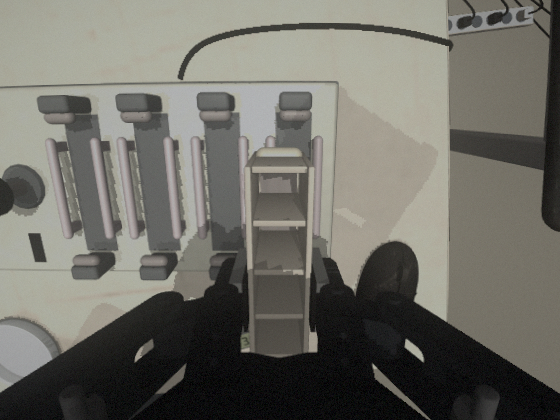

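The view shows the bay rails as pink bars: bay 4 at (50/97,141), bay 3 at (122/169,140), bay 2 at (197/243,138), and bay 1's right rail at (318,138). The far posts are at row about 100. The held rack's far rim edge is at about (279,167).

```bash
python3 - <<'E'
from h import *
e,Rt=st()
P=px2w('wrist',[[247,168],[312,168],[279,161],[279,168]],.183); print('rack far end in tool',(P-e)@Rt)
uv=[[50,141],[69,236],[97,140],[109,237],[122,140],[135,236],[169,140],[176,236],[197,139],[203,237],[243,138],[245,237],[318,138],[317,235]]
Q=px2w('wrist',uv,.046).reshape(-1,2,3); mid=Q.mean(1)
print(np.round(mid[:,:2],4)); print('dir',np.degrees(np.arctan2(*(Q[:,1]-Q[:,0])[:,[1,0]].T)), 'len',np.linalg.norm(Q[:,1]-Q[:,0],axis=1))
for i in (0,2,4): print('bay',4-i//2,(mid[i]+mid[i+1])/2)
u=mid[0:6:2]; print('pitch',np.linalg.norm(mid[2]-mid[0]),np.linalg.norm(mid[4]-mid[2]),np.linalg.norm(mid[6]-mid[5]))
PT=px2w('wrist',[[64,102],[138,101],[215,100],[295,100]],.06); print('far posts',PT)
print('bay-4..1 knob-based proj of noses', )
im=cv2.imread('pics/w6.png'); g=cv2.cvtColor(im,cv2.COLOR_BGR2HSV)
print(im[185,40:330:1,2][::1].tolist())
E
```

```text
t 13.9 p [ 0.5303 -0.3627  0.1786] x [ 0.989 -0.145 -0.001] y [-0.145 -0.989 -0.001] z [-0.001  0.001 -1.   ] F [ 0.   0.7 -1.8] gap 0.294 q [-0.67  0.6   1.46  0.    1.08  1.04]
rack far end in tool [[ 0.05282268 -0.01085162 -0.0044415 ]
 [ 0.05282399  0.01305237 -0.00446136]
 [ 0.05539084  0.00091665 -0.00445397]
 [ 0.05281658  0.00091703 -0.00445127]]
[[ 0.5693 -0.1825]
 [ 0.5635 -0.2198]
 [ 0.5608 -0.2416]
 [ 0.5553 -0.2782]
 [ 0.5519 -0.3008]
 [ 0.5469 -0.3369]
 [ 0.5391 -0.397 ]]
dir [172.01670712 169.74471529 171.69983917 170.36234568 171.09324836
 171.0194885  173.02990507] len [0.08215961 0.08323291 0.08193372 0.08152167 0.08302043 0.0836056
 0.08177498]
bay 4 [ 0.56639819 -0.20114707  0.046     ]
bay 3 [ 0.55804442 -0.25987157  0.046     ]
bay 2 [ 0.54941164 -0.31888205  0.046     ]
pitch 0.05970048264477797 0.05994498249641787 0.060564237738883996
far posts [[ 0.63495001 -0.21869327  0.06      ]
 [ 0.62659835 -0.27393977  0.06      ]
 [ 0.61855752 -0.32980067  0.06      ]
 [ 0.61003235 -0.38698564  0.06      ]]
bay-4..1 knob-based proj of noses
[75, 74, 72, 78, 112, 149, 1
[... 657 characters left out ...]
 173, 174, 174, 175, 173, 175, 177, 174, 160, 146, 158, 171, 174, 175, 171, 161, 144, 123, 102, 108, 117, 122, 115, 100, 93, 98, 101, 101, 103, 101, 100, 103, 104, 99, 101, 100, 103, 102, 102, 100, 101, 103, 101, 101, 104, 103, 104, 101, 104, 103, 106, 103, 103, 102, 104, 136, 151, 171, 169, 141, 163, 174, 175, 174, 176, 145, 109, 98, 99, 95, 90, 91, 84, 90, 162, 141, 129, 128, 126, 125, 124, 122, 122, 128, 128, 130, 129, 130, 133, 133, 133, 130, 131, 126, 130, 129, 131, 130, 132, 129, 131, 132, 132, 132, 132, 116, 99, 93, 86, 92, 89, 95, 157, 124, 83, 82, 82, 87, 84, 83, 81, 85, 84, 140, 171, 174, 177, 177, 167, 136, 143, 160, 167, 166, 156, 144, 143, 168, 174, 174, 173, 173, 171, 171, 170]
```

{"api": "move_arm", "payload": {"plan": [{"tx":0.3,"ty":0.4,"tz":0.5,"wx":0,"wy":0,"wz":0,"fingers":1},{"tx":0.33,"ty":0.27,"tz":1,"wx":0,"wy":0,"wz":0,"fingers":1},{"tx":0,"ty":0,"tz":1,"wx":0,"wy":0,"wz":0,"fingers":1},{"tx":0,"ty":0,"tz":1,"wx":0,"wy":0,"wz":0,"fingers":1},{"tx":0,"ty":0,"tz":0.35,"wx":0,"wy":0,"wz":0,"fingers":1},{"tx":0,"ty":0,"tz":0,"wx":0,"wy":0,"wz":0,"fingers":1},{"tx":0,"ty":0,"tz":0,"wx":0,"wy":0,"wz":0,"fingers":1}]}}

```text
clock: 14.48
ee_pos: [0.5415, -0.3777, 0.1029]
tcp_rot: [0.997, -0.072, -0.0, -0.0]
contact_force: [-0.1, -0.9, -1.5]
finger_gap: 0.299
grasp_force: 59.7
```

```bash
python3 - <<'E'
from h import *
rel([0.5407,-0.378,0.1],np.radians(81.7))
im=cams.grab_frame('wrist'); cv2.imwrite('pics/w7.png',im)
E
```

```text
t 14.48 p [ 0.5415 -0.3777  0.1029] x [ 0.99  -0.144 -0.   ] y [-0.144 -0.99  -0.   ] z [-0.  0. -1.] F [-0.1 -0.9 -1.5] gap 0.299 q [-0.68  0.72  1.45  0.    0.97  1.04]
units [-0.037  0.021  0.143] wz 0.003
```

View pics/w7.png

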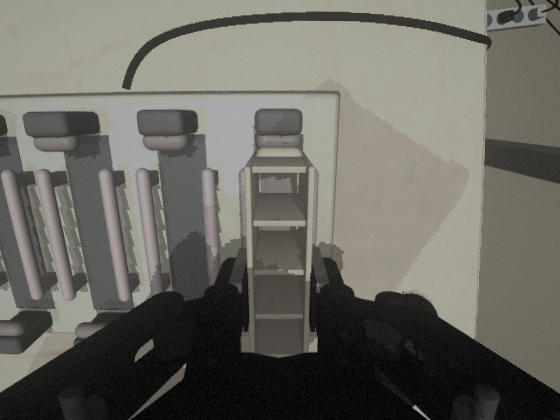

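The rack (columns 247–312) sits centred over bay 1, with the post centre at column 278 and the rails at 242 and 316. I'll press it down.

{"api": "move_arm", "payload": {"plan": [{"tx":0,"ty":0,"tz":0.2,"wx":0,"wy":0,"wz":0,"fingers":1},{"tx":0,"ty":0,"tz":0.2,"wx":0,"wy":0,"wz":0,"fingers":1},{"tx":0,"ty":0,"tz":0.2,"wx":0,"wy":0,"wz":0,"fingers":1},{"tx":0,"ty":0,"tz":0,"wx":0,"wy":0,"wz":0,"fingers":1}]}}

```text
clock: 14.87
ee_pos: [0.5409, -0.3779, 0.0895]
tcp_rot: [0.997, -0.073, -0.0, -0.0]
contact_force: [-0.3, 0.8, -2.6]
finger_gap: 0.294
grasp_force: 59.7
```

{"api": "move_arm", "payload": {"plan": [{"tx":0,"ty":0,"tz":0.15,"wx":0,"wy":0,"wz":0,"fingers":1},{"tx":0,"ty":0,"tz":0.15,"wx":0,"wy":0,"wz":0,"fingers":1},{"tx":0,"ty":0,"tz":0.1,"wx":0,"wy":0,"wz":0,"fingers":1},{"tx":0,"ty":0,"tz":0,"wx":0,"wy":0,"wz":0,"fingers":1}]}}

```text
clock: 15.2
ee_pos: [0.5412, -0.3786, 0.0827]
tcp_rot: [0.997, -0.073, 0.0, 0.0]
contact_force: [-1.4, -1.7, 1.9]
finger_gap: 0.294
grasp_force: 60.1
```

{"api": "move_arm", "payload": {"plan": [{"tx":0,"ty":0,"tz":0.1,"wx":0,"wy":0,"wz":0,"fingers":1},{"tx":0,"ty":0,"tz":0.1,"wx":0,"wy":0,"wz":0,"fingers":1},{"tx":0,"ty":0,"tz":0,"wx":0,"wy":0,"wz":0,"fingers":1}]}}

```text
clock: 15.45
ee_pos: [0.5409, -0.378, 0.0772]
tcp_rot: [0.997, -0.073, -0.0, -0.0]
contact_force: [0.3, -1.9, -6.8]
finger_gap: 0.297
grasp_force: 59.3
```

{"api": "move_arm", "payload": {"plan": [{"tx":0,"ty":0,"tz":0.1,"wx":0,"wy":0,"wz":0,"fingers":1},{"tx":0,"ty":0,"tz":0,"wx":0,"wy":0,"wz":0,"fingers":1}]}}

```text
clock: 15.62
ee_pos: [0.5411, -0.378, 0.0763]
tcp_rot: [0.997, -0.073, -0.0, -0.0]
contact_force: [-3.9, 1.5, 2.6]
finger_gap: 0.291
grasp_force: 60.2
```

{"api": "move_arm", "payload": {"plan": [{"tx":0,"ty":0,"tz":0,"wx":0,"wy":0,"wz":0,"fingers":0.1},{"tx":0,"ty":0,"tz":0,"wx":0,"wy":0,"wz":0,"fingers":0.1},{"tx":0,"ty":0,"tz":0,"wx":0,"wy":0,"wz":0,"fingers":0.1},{"tx":0,"ty":0,"tz":-0.2,"wx":0,"wy":0,"wz":0,"fingers":0.1},{"tx":0,"ty":0,"tz":-0.5,"wx":0,"wy":0,"wz":0,"fingers":0.1},{"tx":0,"ty":0,"tz":-1,"wx":0,"wy":0,"wz":0,"fingers":0.1},{"tx":0,"ty":0,"tz":-1,"wx":0,"wy":0,"wz":0,"fingers":0},{"tx":0,"ty":0,"tz":-1,"wx":0,"wy":0,"wz":0,"fingers":-0.5},{"tx":0,"ty":0,"tz":-1,"wx":0,"wy":0,"wz":0,"fingers":-1},{"tx":0,"ty":0,"tz":-1,"wx":0,"wy":0,"wz":0,"fingers":-1},{"tx":0,"ty":0,"tz":0,"wx":0,"wy":0,"wz":0,"fingers":-1}]}}

```text
clock: 16.53
ee_pos: [0.5426, -0.3792, 0.1957]
tcp_rot: [0.997, -0.073, 0.003, 0.002]
contact_force: [-0.3, -0.5, 0.9]
finger_gap: 0.999
grasp_force: 0.0
```

```bash
python3 - <<'E'
from h import *
st()
w=cams.grab_frame('wrist'); t=cams.grab_frame('top'); cv2.imwrite('pics/w8.png',w); cv2.imwrite('pics/t8.png',t)
cv2.imwrite('pics/c8.png',np.hstack([cv2.resize(w[50:420],(400,264)),cv2.resize(t[150:290,130:342],(400,264))]))
rel([0.507,0.285,0.18],np.radians(95.2))
E
```

```text
t 16.53 p [ 0.5426 -0.3792  0.1957] x [ 0.989 -0.145  0.006] y [-0.145 -0.989  0.004] z [ 0.006 -0.005 -1.   ] F [-0.3 -0.5  0.9] gap 0.999 q [-0.68  0.61  1.4   0.    1.13  1.04]
t 16.63 p [ 0.5415 -0.3783  0.1916] x [ 0.989 -0.145  0.002] y [-0.145 -0.989  0.001] z [ 0.002 -0.001 -1.   ] F [-1.2  0.3 -0.7] gap 0.999 q [-0.68  0.61  1.4   0.    1.12  1.04]
units [ -6.504 -32.569   0.536] wz -2.359
```

View pics/c8.png

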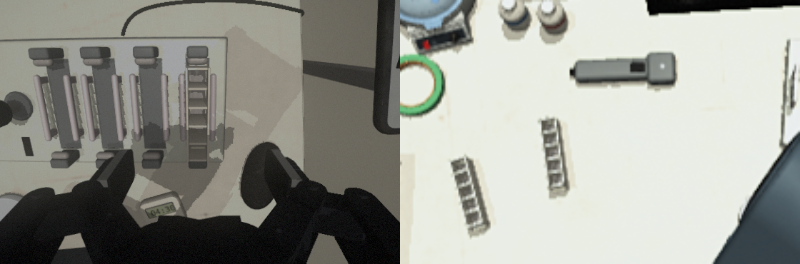

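Rack 1 is seated between bay 1's posts, and B and C are unmoved. I'll go to B.

{"api": "move_arm", "payload": {"plan": [{"tx":-0.2,"ty":-1,"tz":0,"wx":0,"wy":0,"wz":0,"fingers":-1},{"tx":-0.2,"ty":-1,"tz":0,"wx":0,"wy":0,"wz":0,"fingers":-1},{"tx":-0.2,"ty":-1,"tz":0,"wx":0,"wy":0,"wz":0,"fingers":-1},{"tx":-0.2,"ty":-1,"tz":0,"wx":0,"wy":0,"wz":0,"fingers":-1},{"tx":-0.2,"ty":-1,"tz":0,"wx":0,"wy":0,"wz":0,"fingers":-1},{"tx":-0.2,"ty":-1,"tz":0,"wx":0,"wy":0,"wz":0,"fingers":-1},{"tx":-0.2,"ty":-1,"tz":0,"wx":0,"wy":0,"wz":0,"fingers":-1},{"tx":-0.2,"ty":-1,"tz":0,"wx":0,"wy":0,"wz":0,"fingers":-1},{"tx":-0.2,"ty":-1,"tz":0,"wx":0,"wy":0,"wz":0,"fingers":-1},{"tx":-0.2,"ty":-1,"tz":0,"wx":0,"wy":0,"wz":0,"fingers":-1},{"tx":-0.2,"ty":-1,"tz":0,"wx":0,"wy":0,"wz":0,"fingers":-1},{"tx":-0.2,"ty":-1,"tz":0,"wx":0,"wy":0,"wz":0,"fingers":-1}]}}

```text
clock: 17.63
ee_pos: [0.5278, -0.1326, 0.1895]
tcp_rot: [0.997, -0.073, -0.001, -0.0]
contact_force: [0.5, 0.9, -0.2]
finger_gap: 0.997
grasp_force: 0.0
```

{"api": "move_arm", "payload": {"plan": [{"tx":-0.2,"ty":-1,"tz":0,"wx":0,"wy":0,"wz":0,"fingers":-1},{"tx":-0.2,"ty":-1,"tz":0,"wx":0,"wy":0,"wz":0,"fingers":-1},{"tx":-0.2,"ty":-1,"tz":0,"wx":0,"wy":0,"wz":0,"fingers":-1},{"tx":-0.2,"ty":-1,"tz":0,"wx":0,"wy":0,"wz":0,"fingers":-1},{"tx":-0.2,"ty":-1,"tz":0,"wx":0,"wy":0,"wz":0,"fingers":-1},{"tx":-0.2,"ty":-1,"tz":0,"wx":0,"wy":0,"wz":0,"fingers":-1},{"tx":-0.2,"ty":-1,"tz":0,"wx":0,"wy":0,"wz":0,"fingers":-1},{"tx":-0.2,"ty":-1,"tz":0,"wx":0,"wy":0,"wz":0,"fingers":-1},{"tx":-0.2,"ty":-1,"tz":0,"wx":0,"wy":0,"wz":0,"fingers":-1},{"tx":-0.2,"ty":-1,"tz":0,"wx":0,"wy":0,"wz":0,"fingers":-1},{"tx":-0.2,"ty":-1,"tz":0,"wx":0,"wy":0,"wz":0,"fingers":-1},{"tx":-0.2,"ty":-1,"tz":0,"wx":0,"wy":0,"wz":0,"fingers":-1}]}}

```text
clock: 18.63
ee_pos: [0.515, 0.1116, 0.1896]
tcp_rot: [0.997, -0.073, -0.001, 0.0]
contact_force: [0.2, -0.3, -0.0]
finger_gap: 1.0
grasp_force: 0.0
```

{"api": "move_arm", "payload": {"plan": [{"tx":-0.2,"ty":-1,"tz":0.2,"wx":0,"wy":0,"wz":0,"fingers":-1},{"tx":-0.2,"ty":-1,"tz":0.2,"wx":0,"wy":0,"wz":0,"fingers":-1},{"tx":-0.2,"ty":-1,"tz":0.2,"wx":0,"wy":0,"wz":0,"fingers":-1},{"tx":-0.2,"ty":-1,"tz":0.2,"wx":0,"wy":0,"wz":0,"fingers":-1},{"tx":-0.2,"ty":-1,"tz":0.2,"wx":0,"wy":0,"wz":0,"fingers":-1},{"tx":-0.2,"ty":-1,"tz":0.2,"wx":0,"wy":0,"wz":0,"fingers":-1},{"tx":-0.2,"ty":-1,"tz":0.2,"wx":0,"wy":0,"wz":0,"fingers":-1},{"tx":0,"ty":-1,"tz":0.2,"wx":0,"wy":0,"wz":-0.8,"fingers":-1},{"tx":0,"ty":-0.5,"tz":0.2,"wx":0,"wy":0,"wz":-0.8,"fingers":-1},{"tx":0,"ty":0,"tz":0,"wx":0,"wy":0,"wz":-0.8,"fingers":-1},{"tx":0,"ty":0,"tz":0,"wx":0,"wy":0,"wz":0,"fingers":-1}]}}

```text
clock: 19.55
ee_pos: [0.5111, 0.2834, 0.1531]
tcp_rot: [0.999, 0.05, -0.001, 0.0]
contact_force: [-0.7, 0.1, 1.3]
finger_gap: 0.999
grasp_force: 0.0
```

```bash
python3 - <<'E'
from h import *
rel([0.507,0.285,0.049],np.radians(95.2))
im=cams.grab_frame('wrist'); cv2.imwrite('pics/w9.png',im)
E
```

```text
t 19.55 p [0.5111 0.2834 0.1531] x [ 0.995  0.099 -0.002] y [ 0.099 -0.995  0.001] z [-0.002 -0.001 -1.   ] F [-0.7  0.1  1.3] gap 0.999 q [ 0.43  0.53  1.65 -0.    0.96  1.9 ]
units [-0.184 -0.105  5.206] wz 0.086
```

View pics/w9.png

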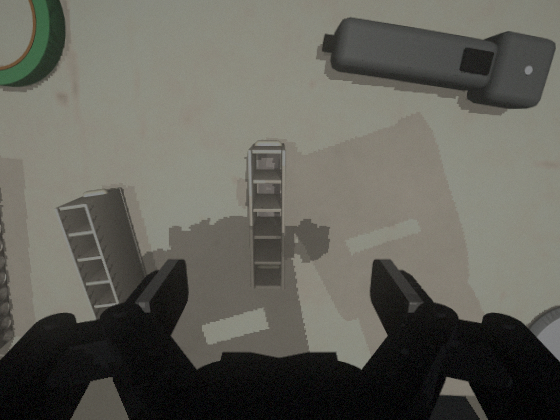

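Rack B's rim has corners (248,149), (285,149), (282,288) and (253,288). Rack C's far corners are at (58,209) and (90,203). The scanner is at the upper right, with its nose end at about (545,70).

```bash
python3 - <<'E'
from h import *
c=quad([[248,149],[285,149],[282,288],[253,288]],.055)
P=px2w('wrist',[[58,209],[90,203],[97,307],[119,300]],.055); f=(P[0]+P[1])/2; print('C',P,f,np.degrees(np.arctan2(*(P[0]-P[2])[[1,0]])),np.degrees(np.arctan2(*(P[1]-P[3])[[1,0]])))
im=cv2.imread('pics/w9.png'); h=cv2.cvtColor(im,cv2.COLOR_BGR2HSV)
k=((h[...,2]<105)).astype(np.uint8); k[:, :310]=0; k[125:]=0
k=cv2.morphologyEx(k,cv2.MORPH_CLOSE,np.ones((7,7)))
q=max(cv2.findContours(k,0,2)[0],key=cv2.contourArea); r=cv2.minAreaRect(q); print(r)
b=cv2.boxPoints(r); print(b.tolist()); B=px2w('wrist',b,.02); print(B,B.mean(0))
rel([c[0],c[1],.049],np.radians(95))
E
```

```text
c [0.5058 0.2903 0.055 ] L 0.1078 W 0.0241 yaw 5.2
C [[0.50208772 0.44549748 0.055     ]
 [0.50902956 0.42068153 0.055     ]
 [0.42048307 0.42242785 0.055     ]
 [0.42915719 0.40367608 0.055     ]] [0.50555864 0.43308951 0.055     ] 15.785598125085732 12.019250492087794
((434.3494873046875, 66.64933776855469), (237.3058319091797, 84.39007568359375), 5.000644207000732)
[[312.4701843261719, 98.34115600585938], [319.8262023925781, 14.272294044494629], [556.228759765625, 34.95751953125], [548.872802734375, 119.02638244628906]]
[[0.59747646 0.26428545 0.02      ]
 [0.65582416 0.2659417  0.02      ]
 [0.66354512 0.08535139 0.02      ]
 [0.60247704 0.07235796 0.02      ]] [0.6298307  0.17198412 0.02      ]
t 19.6 p [0.5112 0.283  0.1534] x [ 0.996  0.094 -0.002] y [ 0.094 -0.996  0.001] z [-0.002 -0.001 -1.   ] F [ 0.3  0.1 -0.5] gap 0.997 q [0.43 0.53 1.65 0.   0.96 1.9 ]
units [-0.23  -0.391  5.223] wz 0.067
```

{"api": "move_arm", "payload": {"plan": [{"tx":-0.23,"ty":-0.39,"tz":1,"wx":0,"wy":0,"wz":0,"fingers":-1},{"tx":0,"ty":0,"tz":1,"wx":0,"wy":0,"wz":0,"fingers":-1},{"tx":0,"ty":0,"tz":1,"wx":0,"wy":0,"wz":0,"fingers":-1},{"tx":0,"ty":0,"tz":1,"wx":0,"wy":0,"wz":0,"fingers":-1},{"tx":0,"ty":0,"tz":0.8,"wx":0,"wy":0,"wz":0,"fingers":-1},{"tx":0,"ty":0,"tz":0.4,"wx":0,"wy":0,"wz":0,"fingers":-1},{"tx":0,"ty":0,"tz":0,"wx":0,"wy":0,"wz":0,"fingers":0},{"tx":0,"ty":0,"tz":0,"wx":0,"wy":0,"wz":0,"fingers":1},{"tx":0,"ty":0,"tz":0,"wx":0,"wy":0,"wz":0,"fingers":1},{"tx":0,"ty":0,"tz":0,"wx":0,"wy":0,"wz":0,"fingers":1},{"tx":0,"ty":0,"tz":0,"wx":0,"wy":0,"wz":0,"fingers":1},{"tx":0,"ty":0,"tz":0,"wx":0,"wy":0,"wz":0,"fingers":1}]}}

```text
clock: 20.6
ee_pos: [0.5069, 0.2906, 0.0513]
tcp_rot: [0.999, 0.047, 0.001, -0.0]
contact_force: [-1.4, -0.3, 6.6]
finger_gap: 0.295
grasp_force: 59.2
```

{"api": "move_arm", "payload": {"plan": [{"tx":0,"ty":0,"tz":0,"wx":0,"wy":0,"wz":0,"fingers":1},{"tx":0,"ty":0,"tz":0,"wx":0,"wy":0,"wz":0,"fingers":1}]}}

```text
clock: 20.77
ee_pos: [0.5069, 0.2906, 0.0513]
tcp_rot: [0.999, 0.047, 0.001, -0.0]
contact_force: [-2.2, 0.1, 7.1]
finger_gap: 0.296
grasp_force: 59.3
```

{"api": "move_arm", "payload": {"plan": [{"tx":0,"ty":0,"tz":-0.5,"wx":0,"wy":0,"wz":0,"fingers":1},{"tx":0,"ty":0,"tz":-1,"wx":0,"wy":0,"wz":0,"fingers":1},{"tx":0,"ty":0,"tz":-1,"wx":0,"wy":0,"wz":0.8,"fingers":1},{"tx":0,"ty":0,"tz":-1,"wx":0,"wy":0,"wz":0.8,"fingers":1},{"tx":0,"ty":0,"tz":-1,"wx":0,"wy":0,"wz":0.7,"fingers":1},{"tx":0,"ty":0,"tz":-1,"wx":0,"wy":0,"wz":0,"fingers":1},{"tx":0,"ty":0,"tz":-1,"wx":0,"wy":0,"wz":0,"fingers":1},{"tx":0,"ty":0,"tz":0,"wx":0,"wy":0,"wz":0,"fingers":1}]}}

```text
clock: 21.43
ee_pos: [0.5078, 0.291, 0.1846]
tcp_rot: [0.998, -0.068, 0.003, -0.001]
contact_force: [1.0, -0.2, -0.7]
finger_gap: 0.297
grasp_force: 59.5
```

```bash
python3 - <<'E'
from h import *
rel([0.5494,-0.3188,0.1800],np.radians(81.7))
E
```

```text
t 21.43 p [0.5078 0.291  0.1846] x [ 0.991 -0.135  0.005] y [-0.135 -0.991 -0.003] z [ 0.005  0.003 -1.   ] F [ 1.  -0.2 -0.7] gap 0.297 q [0.44 0.49 1.63 0.   1.01 2.15]
units [ 6.172 29.934  0.161] wz 0.096
```

{"api": "move_arm", "payload": {"plan": [{"tx":0.2,"ty":1,"tz":0,"wx":0,"wy":0,"wz":0.1,"fingers":1},{"tx":0.2,"ty":1,"tz":0,"wx":0,"wy":0,"wz":0,"fingers":1},{"tx":0.2,"ty":1,"tz":0,"wx":0,"wy":0,"wz":0,"fingers":1},{"tx":0.2,"ty":1,"tz":0,"wx":0,"wy":0,"wz":0,"fingers":1},{"tx":0.2,"ty":1,"tz":0,"wx":0,"wy":0,"wz":0,"fingers":1},{"tx":0.2,"ty":1,"tz":0,"wx":0,"wy":0,"wz":0,"fingers":1},{"tx":0.2,"ty":1,"tz":0,"wx":0,"wy":0,"wz":0,"fingers":1},{"tx":0.2,"ty":1,"tz":0,"wx":0,"wy":0,"wz":0,"fingers":1},{"tx":0.2,"ty":1,"tz":0,"wx":0,"wy":0,"wz":0,"fingers":1},{"tx":0.2,"ty":1,"tz":0,"wx":0,"wy":0,"wz":0,"fingers":1},{"tx":0.2,"ty":1,"tz":0,"wx":0,"wy":0,"wz":0,"fingers":1},{"tx":0.2,"ty":1,"tz":0,"wx":0,"wy":0,"wz":0,"fingers":1}]}}

```text
clock: 22.43
ee_pos: [0.5189, 0.045, 0.1796]
tcp_rot: [0.997, -0.073, -0.001, 0.0]
contact_force: [-0.1, 0.1, -1.0]
finger_gap: 0.293
grasp_force: 59.4
```

{"api": "move_arm", "payload": {"plan": [{"tx":0.2,"ty":1,"tz":0,"wx":0,"wy":0,"wz":0,"fingers":1},{"tx":0.2,"ty":1,"tz":0,"wx":0,"wy":0,"wz":0,"fingers":1},{"tx":0.2,"ty":1,"tz":0,"wx":0,"wy":0,"wz":0,"fingers":1},{"tx":0.2,"ty":1,"tz":0,"wx":0,"wy":0,"wz":0,"fingers":1},{"tx":0.2,"ty":1,"tz":0,"wx":0,"wy":0,"wz":0,"fingers":1},{"tx":0.2,"ty":1,"tz":0,"wx":0,"wy":0,"wz":0,"fingers":1},{"tx":0.2,"ty":1,"tz":0,"wx":0,"wy":0,"wz":0,"fingers":1},{"tx":0.2,"ty":1,"tz":0,"wx":0,"wy":0,"wz":0,"fingers":1},{"tx":0.2,"ty":1,"tz":0,"wx":0,"wy":0,"wz":0,"fingers":1},{"tx":0.2,"ty":1,"tz":0,"wx":0,"wy":0,"wz":0,"fingers":1},{"tx":0.2,"ty":1,"tz":0,"wx":0,"wy":0,"wz":0,"fingers":1},{"tx":0.2,"ty":1,"tz":0,"wx":0,"wy":0,"wz":0,"fingers":1}]}}

```text
clock: 23.43
ee_pos: [0.5317, -0.1993, 0.1795]
tcp_rot: [0.997, -0.073, -0.001, -0.0]
contact_force: [-0.2, 0.1, -1.6]
finger_gap: 0.296
grasp_force: 59.4
```

{"api": "move_arm", "payload": {"plan": [{"tx":0.2,"ty":1,"tz":0,"wx":0,"wy":0,"wz":0,"fingers":1},{"tx":0.2,"ty":1,"tz":0,"wx":0,"wy":0,"wz":0,"fingers":1},{"tx":0.2,"ty":1,"tz":0,"wx":0,"wy":0,"wz":0,"fingers":1},{"tx":0.2,"ty":1,"tz":0,"wx":0,"wy":0,"wz":0,"fingers":1},{"tx":0.2,"ty":0.9,"tz":0,"wx":0,"wy":0,"wz":0,"fingers":1},{"tx":0.2,"ty":0.5,"tz":0,"wx":0,"wy":0,"wz":0,"fingers":1},{"tx":0,"ty":0,"tz":0,"wx":0,"wy":0,"wz":0,"fingers":1},{"tx":0,"ty":0,"tz":0,"wx":0,"wy":0,"wz":0,"fingers":1}]}}

```text
clock: 24.1
ee_pos: [0.5401, -0.3085, 0.1796]
tcp_rot: [0.997, -0.073, -0.0, -0.0]
contact_force: [-0.4, 0.9, -1.9]
finger_gap: 0.292
grasp_force: 59.6
```

```bash
python3 - <<'E'
from h import *
rel([0.5494,-0.3188,0.1040],np.radians(81.7))
im=cams.grab_frame('wrist'); cv2.imwrite('pics/w10.png',im)
e,Rt=st()
# compare expected and visible rack side columns and rail columns along a row
u=w2px('wrist',np.array([[0.5494,-0.3188,.046]])+np.outer([-.0185,.0185],[-.145,-.99,0])+[.035,-.005,0]); print('expected rails bay2',u)
for r in (175,200,225): print(r,im[r,215:345:2,2].tolist())
for r in range(140,182,2): print(r,im[r,279,2],end=' ')
E
```

```text
t 24.1 p [ 0.5401 -0.3085  0.1796] x [ 0.989 -0.145 -0.001] y [-0.145 -0.989 -0.001] z [-0.001  0.001 -1.   ] F [-0.4  0.9 -1.9] gap 0.292 q [-0.59  0.56  1.52  0.    1.06  1.12]
units [0.54  0.446 3.78 ] wz -0.009
t 24.15 p [ 0.5401 -0.308   0.1798] x [ 0.989 -0.145 -0.001] y [-0.145 -0.989 -0.001] z [-0.001  0.001 -1.   ] F [-0.8 -0.2 -2. ] gap 0.298 q [-0.59  0.56  1.53  0.    1.06  1.12]
expected rails bay2 [[266.23915547 148.62024177]
 [312.59044736 148.66313553]]
175 [106, 107, 109, 105, 105, 109, 106, 107, 108, 107, 141, 177, 182, 168, 126, 170, 184, 184, 96, 154, 160, 159, 161, 159, 158, 159, 158, 156, 160, 159, 158, 160, 158, 161, 152, 151, 146, 144, 149, 147, 148, 157, 148, 147, 148, 129, 94, 181, 182, 159, 148, 171, 178, 174, 177, 173, 135, 118, 116, 94, 121, 147, 175, 158, 94]
200 [103, 104, 101, 103, 104, 106, 107, 106, 101, 106, 107, 159, 181, 174, 148, 146, 181, 181, 116, 99, 93, 83, 91, 94, 90, 93, 94, 94, 88, 93, 92, 92, 94, 93, 94, 94, 94, 90, 93, 88, 86, 86, 83, 83, 81, 92, 131, 181, 181, 149, 136, 169, 172, 171, 172, 171, 172, 117, 116, 102, 136, 166, 165, 109, 77]
225 [101, 100, 104, 102, 98, 100, 100, 101, 99, 99, 99, 137, 174, 179, 136, 90, 177, 181, 145, 158, 179, 178, 178, 181, 179, 179, 179, 181, 177, 179, 180, 180, 180, 177, 179, 180, 180, 181, 180, 180, 180, 180, 180, 179, 179, 115, 166, 180, 181, 148, 161, 170, 168, 170, 169, 170, 111, 88, 75, 126, 153, 166, 157, 81, 75]
140 111 142 111 144 111 146 111 148 100 150 137 152 172 154 182 156 185 158 176 160 99 162 104 164 110 166 113 168 121 170 182 172 178 174 175 176 93 178 94 180 134
```

{"api": "move_arm", "payload": {"plan": [{"tx":0.3,"ty":0.23,"tz":0.5,"wx":0,"wy":0,"wz":0,"fingers":1},{"tx":0.25,"ty":0.2,"tz":1,"wx":0,"wy":0,"wz":0,"fingers":1},{"tx":0,"ty":0,"tz":1,"wx":0,"wy":0,"wz":0,"fingers":1},{"tx":0,"ty":0,"tz":1,"wx":0,"wy":0,"wz":0,"fingers":1},{"tx":0,"ty":0,"tz":0.3,"wx":0,"wy":0,"wz":0,"fingers":1},{"tx":0,"ty":0,"tz":0,"wx":0,"wy":0,"wz":0,"fingers":1},{"tx":0,"ty":0,"tz":0,"wx":0,"wy":0,"wz":0,"fingers":1}]}}

```text
clock: 24.73
ee_pos: [0.5503, -0.3187, 0.1046]
tcp_rot: [0.997, -0.072, 0.0, 0.0]
contact_force: [-0.8, 0.2, -1.4]
finger_gap: 0.29
grasp_force: 59.5
```

```bash
python3 - <<'E'
from h import *
rel([0.5498,-0.3186,0.0905],np.radians(81.7))
im=cams.grab_frame('wrist'); cv2.imwrite('pics/w11.png',im)
p=cv2.imread('pics/w7.png')
for r in (185,):
  for i in (im,p): print(i[r,225:335:2,2].tolist())
E
```

```text
t 24.73 p [ 0.5503 -0.3187  0.1046] x [ 0.99  -0.144  0.   ] y [-0.144 -0.99   0.   ] z [ 0. -0. -1.] F [-0.8  0.2 -1.4] gap 0.29 q [-0.6   0.68  1.53  0.    0.93  1.12]
units [-0.027  0.001  0.705] wz 0.002
[183, 181, 181, 181, 184, 179, 181, 134, 159, 180, 173, 182, 182, 108, 102, 94, 91, 175, 137, 133, 130, 134, 137, 137, 136, 136, 137, 134, 137, 134, 140, 139, 138, 105, 96, 96, 115, 85, 85, 88, 87, 114, 181, 185, 153, 151, 167, 175, 174, 176, 172, 172, 174, 174, 175]
[167, 167, 169, 167, 169, 165, 172, 130, 141, 164, 156, 171, 167, 107, 94, 91, 77, 154, 123, 119, 120, 119, 121, 126, 126, 126, 126, 124, 123, 124, 121, 129, 125, 94, 85, 86, 110, 82, 80, 78, 80, 83, 162, 168, 159, 141, 123, 163, 166, 166, 166, 165, 166, 166, 145]
```

{"api": "move_arm", "payload": {"plan": [{"tx":0,"ty":0,"tz":0.25,"wx":0,"wy":0,"wz":0,"fingers":1},{"tx":0,"ty":0,"tz":0.25,"wx":0,"wy":0,"wz":0,"fingers":1},{"tx":0,"ty":0,"tz":0.2,"wx":0,"wy":0,"wz":0,"fingers":1},{"tx":0,"ty":0,"tz":0,"wx":0,"wy":0,"wz":0,"fingers":1}]}}

```text
clock: 25.12
ee_pos: [0.5502, -0.319, 0.09]
tcp_rot: [0.997, -0.073, 0.0, 0.0]
contact_force: [2.9, 0.4, -0.3]
finger_gap: 0.297
grasp_force: 59.8
```

{"api": "move_arm", "payload": {"plan": [{"tx":0,"ty":0,"tz":0.15,"wx":0,"wy":0,"wz":0,"fingers":1},{"tx":0,"ty":0,"tz":0.15,"wx":0,"wy":0,"wz":0,"fingers":1},{"tx":0,"ty":0,"tz":0.1,"wx":0,"wy":0,"wz":0,"fingers":1},{"tx":0,"ty":0,"tz":0.1,"wx":0,"wy":0,"wz":0,"fingers":1},{"tx":0,"ty":0,"tz":0,"wx":0,"wy":0,"wz":0,"fingers":1}]}}

```text
clock: 25.53
ee_pos: [0.55, -0.3191, 0.08]
tcp_rot: [0.997, -0.073, 0.0, 0.0]
contact_force: [3.0, -2.1, -4.4]
finger_gap: 0.295
grasp_force: 59.4
```

{"api": "move_arm", "payload": {"plan": [{"tx":0,"ty":0,"tz":0.1,"wx":0,"wy":0,"wz":0,"fingers":1},{"tx":0,"ty":0,"tz":0.05,"wx":0,"wy":0,"wz":0,"fingers":1},{"tx":0,"ty":0,"tz":0,"wx":0,"wy":0,"wz":0,"fingers":1}]}}

```text
clock: 25.78
ee_pos: [0.5501, -0.3189, 0.0773]
tcp_rot: [0.997, -0.073, 0.0, -0.0]
contact_force: [2.0, 0.1, -0.4]
finger_gap: 0.297
grasp_force: 59.7
```

{"api": "move_arm", "payload": {"plan": [{"tx":0,"ty":0,"tz":0.05,"wx":0,"wy":0,"wz":0,"fingers":1},{"tx":0,"ty":0,"tz":0,"wx":0,"wy":0,"wz":0,"fingers":1}]}}

```text
clock: 25.95
ee_pos: [0.5501, -0.3189, 0.0772]
tcp_rot: [0.997, -0.073, 0.0, 0.0]
contact_force: [-1.9, 1.2, 10.0]
finger_gap: 0.292
grasp_force: 61.0
```

{"api": "move_arm", "payload": {"plan": [{"tx":0,"ty":0,"tz":0,"wx":0,"wy":0,"wz":0,"fingers":0.1},{"tx":0,"ty":0,"tz":0,"wx":0,"wy":0,"wz":0,"fingers":0.1},{"tx":0,"ty":0,"tz":0,"wx":0,"wy":0,"wz":0,"fingers":0.1},{"tx":0,"ty":0,"tz":-0.2,"wx":0,"wy":0,"wz":0,"fingers":0.1},{"tx":0,"ty":0,"tz":-0.5,"wx":0,"wy":0,"wz":0,"fingers":0.1},{"tx":0,"ty":0,"tz":-1,"wx":0,"wy":0,"wz":0,"fingers":0.1},{"tx":0,"ty":0,"tz":-1,"wx":0,"wy":0,"wz":0,"fingers":0.1},{"tx":0,"ty":0,"tz":-1,"wx":0,"wy":0,"wz":0,"fingers":-0.5},{"tx":0,"ty":0,"tz":-1,"wx":0,"wy":0,"wz":0,"fingers":-1},{"tx":0,"ty":0,"tz":-1,"wx":0,"wy":0,"wz":0,"fingers":-1},{"tx":0,"ty":0,"tz":0,"wx":0,"wy":0,"wz":0,"fingers":-1}]}}

```text
clock: 26.87
ee_pos: [0.5513, -0.3198, 0.1954]
tcp_rot: [0.997, -0.073, 0.003, 0.002]
contact_force: [-0.0, -0.4, 0.5]
finger_gap: 0.985
grasp_force: 0.0
```

```bash
python3 - <<'E'
from h import *
st()
w=cams.grab_frame('wrist'); t=cams.grab_frame('top'); cv2.imwrite('pics/w12.png',w); cv2.imwrite('pics/t12.png',t)
a=cv2.imread('pics/t8.png'); d=cv2.absdiff(a,t).max(2); d[d<40]=0
R0=d[150:300,130:330]; ys,xs=np.nonzero(R0); print('changed',len(xs), (xs.min()+130,xs.max()+130,ys.min()+150,ys.max()+150) if len(xs) else '')
print('C region diff',(d[225:285,145:185]>0).sum())
rel([0.4545,0.4193,0.18],np.radians(104))
E
```

```text
t 26.87 p [ 0.5513 -0.3198  0.1954] x [ 0.989 -0.145  0.006] y [-0.145 -0.989  0.003] z [ 0.006 -0.004 -1.   ] F [-0.  -0.4  0.5] gap 0.985 q [-0.6   0.57  1.47 -0.    1.09  1.12]
changed 1798 (np.int64(203), np.int64(329), np.int64(212), np.int64(299))
C region diff 0
t 26.97 p [ 0.5501 -0.319   0.1915] x [ 0.989 -0.145  0.002] y [-0.145 -0.989  0.001] z [ 0.001 -0.001 -1.   ] F [ 0.1 -0.5  0.4] gap 0.998 q [-0.6   0.57  1.48 -0.    1.09  1.12]
units [-10.074 -35.837   0.529] wz -3.896
```

{"api": "move_arm", "payload": {"plan": [{"tx":-0.3,"ty":-1,"tz":0,"wx":0,"wy":0,"wz":0,"fingers":-1},{"tx":-0.3,"ty":-1,"tz":0,"wx":0,"wy":0,"wz":0,"fingers":-1},{"tx":-0.3,"ty":-1,"tz":0,"wx":0,"wy":0,"wz":0,"fingers":-1},{"tx":-0.3,"ty":-1,"tz":0,"wx":0,"wy":0,"wz":0,"fingers":-1},{"tx":-0.3,"ty":-1,"tz":0,"wx":0,"wy":0,"wz":0,"fingers":-1},{"tx":-0.3,"ty":-1,"tz":0,"wx":0,"wy":0,"wz":0,"fingers":-1},{"tx":-0.3,"ty":-1,"tz":0,"wx":0,"wy":0,"wz":0,"fingers":-1},{"tx":-0.3,"ty":-1,"tz":0,"wx":0,"wy":0,"wz":0,"fingers":-1},{"tx":-0.3,"ty":-1,"tz":0,"wx":0,"wy":0,"wz":0,"fingers":-1},{"tx":-0.3,"ty":-1,"tz":0,"wx":0,"wy":0,"wz":0,"fingers":-1},{"tx":-0.3,"ty":-1,"tz":0,"wx":0,"wy":0,"wz":0,"fingers":-1},{"tx":-0.3,"ty":-1,"tz":0,"wx":0,"wy":0,"wz":0,"fingers":-1}]}}

```text
clock: 27.97
ee_pos: [0.5126, -0.0699, 0.1895]
tcp_rot: [0.997, -0.073, -0.001, -0.0]
contact_force: [0.1, -0.7, -0.2]
finger_gap: 1.0
grasp_force: 0.0
```

{"api": "move_arm", "payload": {"plan": [{"tx":-0.3,"ty":-1,"tz":0,"wx":0,"wy":0,"wz":0,"fingers":-1},{"tx":-0.3,"ty":-1,"tz":0,"wx":0,"wy":0,"wz":0,"fingers":-1},{"tx":-0.3,"ty":-1,"tz":0,"wx":0,"wy":0,"wz":0,"fingers":-1},{"tx":-0.3,"ty":-1,"tz":0,"wx":0,"wy":0,"wz":0,"fingers":-1},{"tx":-0.3,"ty":-1,"tz":0,"wx":0,"wy":0,"wz":0,"fingers":-1},{"tx":-0.3,"ty":-1,"tz":0,"wx":0,"wy":0,"wz":0,"fingers":-1},{"tx":-0.3,"ty":-1,"tz":0,"wx":0,"wy":0,"wz":0,"fingers":-1},{"tx":-0.3,"ty":-1,"tz":0,"wx":0,"wy":0,"wz":0,"fingers":-1},{"tx":-0.3,"ty":-1,"tz":0,"wx":0,"wy":0,"wz":0,"fingers":-1},{"tx":-0.3,"ty":-1,"tz":0,"wx":0,"wy":0,"wz":0,"fingers":-1},{"tx":-0.3,"ty":-1,"tz":0,"wx":0,"wy":0,"wz":0,"fingers":-1},{"tx":-0.3,"ty":-1,"tz":0,"wx":0,"wy":0,"wz":0,"fingers":-1}]}}

```text
clock: 28.97
ee_pos: [0.4761, 0.1777, 0.1895]
tcp_rot: [0.997, -0.073, -0.001, 0.0]
contact_force: [0.4, -0.3, -0.8]
finger_gap: 0.998
grasp_force: 0.0
```

{"api": "move_arm", "payload": {"plan": [{"tx":-0.3,"ty":-1,"tz":0.1,"wx":0,"wy":0,"wz":0,"fingers":-1},{"tx":-0.3,"ty":-1,"tz":0.1,"wx":0,"wy":0,"wz":0,"fingers":-1},{"tx":-0.3,"ty":-1,"tz":0.1,"wx":0,"wy":0,"wz":0,"fingers":-1},{"tx":-0.3,"ty":-1,"tz":0.1,"wx":0,"wy":0,"wz":0,"fingers":-1},{"tx":-0.3,"ty":-1,"tz":0.1,"wx":0,"wy":0,"wz":0,"fingers":-1},{"tx":-0.3,"ty":-1,"tz":0.1,"wx":0,"wy":0,"wz":0,"fingers":-1},{"tx":-0.2,"ty":-1,"tz":0.1,"wx":0,"wy":0,"wz":0,"fingers":-1},{"tx":0,"ty":-1,"tz":0.1,"wx":0,"wy":0,"wz":0,"fingers":-1},{"tx":0,"ty":-1,"tz":0.1,"wx":0,"wy":0,"wz":-1,"fingers":-1},{"tx":0,"ty":-1,"tz":0.1,"wx":0,"wy":0,"wz":-1,"fingers":-1},{"tx":0,"ty":0,"tz":0,"wx":0,"wy":0,"wz":-1,"fingers":-1},{"tx":0,"ty":0,"tz":0,"wx":0,"wy":0,"wz":-0.9,"fingers":-1}]}}

```text
clock: 29.97
ee_pos: [0.4636, 0.3813, 0.1689]
tcp_rot: [0.992, 0.125, -0.001, 0.0]
contact_force: [-1.0, -0.4, 0.4]
finger_gap: 0.997
grasp_force: 0.0
```

{"api": "move_arm", "payload": {"plan": [{"tx":0,"ty":0,"tz":0,"wx":0,"wy":0,"wz":0,"fingers":-1},{"tx":0,"ty":0,"tz":0,"wx":0,"wy":0,"wz":0,"fingers":-1}]}}

```text
clock: 30.13
ee_pos: [0.4639, 0.3805, 0.1696]
tcp_rot: [0.993, 0.121, -0.001, 0.0]
contact_force: [0.2, -0.7, -0.4]
finger_gap: 0.998
grasp_force: 0.0
```

```bash
python3 - <<'E'
from h import *
rel([0.4545,0.4193,0.049],np.radians(104))
im=cams.grab_frame('wrist'); cv2.imwrite('pics/w13.png',im)
# expected rim corners
c=np.array([.4545,.4193,.055]);a=np.radians(14);X=np.array([np.cos(a),np.sin(a),0]);Y=np.array([-np.sin(a),np.cos(a),0])
print(w2px('wrist',[c+.054*X+.013*Y,c+.054*X-.013*Y,c-.054*X-.013*Y,c-.054*X+.013*Y]))
E
```

```text
t 30.13 p [0.4639 0.3805 0.1696] x [ 0.971  0.24  -0.001] y [ 0.24  -0.971  0.001] z [-0.001 -0.001 -1.   ] F [ 0.2 -0.7 -0.4] gap 0.998 q [ 0.61  0.54  1.59 -0.    1.01  1.94]
units [ 0.015 -2.001  6.027] wz -0.024
[[205.32029984 140.1411251 ]
 [240.64558485 139.91466008]
 [245.48832001 272.57604633]
 [214.27192461 272.58519099]]
```

View pics/w13.png

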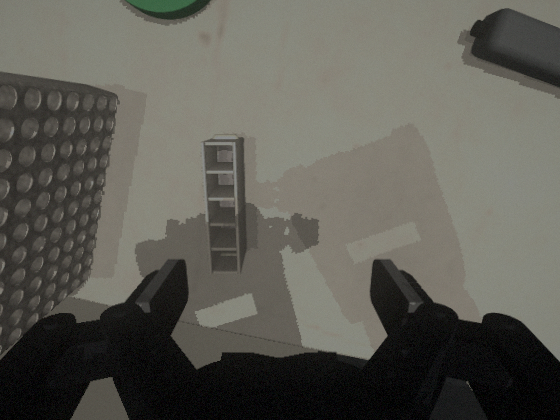

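Rack C's rim has corners (205,141), (238,139), (242,271) and (212,272), matching the estimate. The tip box at the left is clear of the fingers.

```bash
python3 - <<'E'
from h import *
c=quad([[205,141],[238,140],[242,271],[212,272]],.055)
rel([c[0],c[1],.049],np.radians(104.3))
E
```

```text
c [0.4544 0.4211 0.055 ] L 0.1067 W 0.0247 yaw 13.3
t 30.18 p [0.464  0.3805 0.1698] x [ 0.971  0.239 -0.001] y [ 0.239 -0.971  0.   ] z [-0.001 -0.001 -1.   ] F [ 0.4 -0.3  0.4] gap 0.998 q [0.61 0.54 1.59 0.   1.01 1.94]
units [ 0.023 -2.089  6.038] wz -0.081
```

{"api": "move_arm", "payload": {"plan": [{"tx":0,"ty":-0.7,"tz":0.5,"wx":0,"wy":0,"wz":0,"fingers":-1},{"tx":0,"ty":-0.7,"tz":0.5,"wx":0,"wy":0,"wz":0,"fingers":-1},{"tx":0,"ty":-0.67,"tz":0.5,"wx":0,"wy":0,"wz":0,"fingers":-1},{"tx":0,"ty":0,"tz":1,"wx":0,"wy":0,"wz":0,"fingers":-1},{"tx":0,"ty":0,"tz":1,"wx":0,"wy":0,"wz":0,"fingers":-1},{"tx":0,"ty":0,"tz":1,"wx":0,"wy":0,"wz":0,"fingers":-1},{"tx":0,"ty":0,"tz":1,"wx":0,"wy":0,"wz":0,"fingers":-1},{"tx":0,"ty":0,"tz":0.5,"wx":0,"wy":0,"wz":0,"fingers":-1},{"tx":0,"ty":0,"tz":0,"wx":0,"wy":0,"wz":0,"fingers":-1},{"tx":0,"ty":0,"tz":0,"wx":0,"wy":0,"wz":0,"fingers":0},{"tx":0,"ty":0,"tz":0,"wx":0,"wy":0,"wz":0,"fingers":1},{"tx":0,"ty":0,"tz":0,"wx":0,"wy":0,"wz":0,"fingers":1}]}}

```text
clock: 31.18
ee_pos: [0.4547, 0.4215, 0.0515]
tcp_rot: [0.993, 0.122, 0.001, -0.001]
contact_force: [-0.4, 0.4, 0.5]
finger_gap: 0.605
grasp_force: 0.0
```

{"api": "move_arm", "payload": {"plan": [{"tx":0,"ty":0,"tz":0,"wx":0,"wy":0,"wz":0,"fingers":1},{"tx":0,"ty":0,"tz":0,"wx":0,"wy":0,"wz":0,"fingers":1},{"tx":0,"ty":0,"tz":0,"wx":0,"wy":0,"wz":0,"fingers":1},{"tx":0,"ty":0,"tz":0,"wx":0,"wy":0,"wz":0,"fingers":1}]}}

```text
clock: 31.52
ee_pos: [0.4546, 0.4213, 0.0513]
tcp_rot: [0.993, 0.122, 0.001, -0.0]
contact_force: [-2.0, -0.0, 7.1]
finger_gap: 0.294
grasp_force: 59.4
```

{"api": "move_arm", "payload": {"plan": [{"tx":0,"ty":0,"tz":-0.5,"wx":0,"wy":0,"wz":0,"fingers":1},{"tx":0,"ty":0,"tz":-1,"wx":0,"wy":0,"wz":0,"fingers":1},{"tx":0,"ty":0,"tz":-1,"wx":0,"wy":0,"wz":0,"fingers":1},{"tx":0,"ty":0,"tz":-1,"wx":0,"wy":0,"wz":0.8,"fingers":1},{"tx":0,"ty":0,"tz":-1,"wx":0,"wy":0,"wz":0.8,"fingers":1},{"tx":0,"ty":0,"tz":-1,"wx":0,"wy":0,"wz":0.8,"fingers":1},{"tx":0,"ty":0,"tz":-1,"wx":0,"wy":0,"wz":0.8,"fingers":1},{"tx":0,"ty":0,"tz":0,"wx":0,"wy":0,"wz":0.7,"fingers":1},{"tx":0,"ty":0,"tz":0,"wx":0,"wy":0,"wz":0,"fingers":1}]}}

```text
clock: 32.27
ee_pos: [0.4545, 0.421, 0.1819]
tcp_rot: [0.997, -0.074, 0.001, -0.001]
contact_force: [-0.4, -0.5, -2.5]
finger_gap: 0.295
grasp_force: 59.4
```

```bash
python3 - <<'E'
from h import *
rel([0.5585,-0.2593,0.1800],np.radians(81.7))
E
```

```text
t 32.27 p [0.4545 0.421  0.1819] x [ 0.989 -0.148  0.001] y [-0.148 -0.989 -0.001] z [ 0.002  0.001 -1.   ] F [-0.4 -0.5 -2.5] gap 0.295 q [ 0.67  0.55  1.53 -0.    1.05  2.39]
units [10.173 32.875  0.062] wz -0.035
```

{"api": "move_arm", "payload": {"plan": [{"tx":0.3,"ty":1,"tz":0,"wx":0,"wy":0,"wz":0,"fingers":1},{"tx":0.3,"ty":1,"tz":0,"wx":0,"wy":0,"wz":0,"fingers":1},{"tx":0.3,"ty":1,"tz":0,"wx":0,"wy":0,"wz":0,"fingers":1},{"tx":0.3,"ty":1,"tz":0,"wx":0,"wy":0,"wz":0,"fingers":1},{"tx":0.3,"ty":1,"tz":0,"wx":0,"wy":0,"wz":0,"fingers":1},{"tx":0.3,"ty":1,"tz":0,"wx":0,"wy":0,"wz":0,"fingers":1},{"tx":0.3,"ty":1,"tz":0,"wx":0,"wy":0,"wz":0,"fingers":1},{"tx":0.3,"ty":1,"tz":0,"wx":0,"wy":0,"wz":0,"fingers":1},{"tx":0.3,"ty":1,"tz":0,"wx":0,"wy":0,"wz":0,"fingers":1},{"tx":0.3,"ty":1,"tz":0,"wx":0,"wy":0,"wz":0,"fingers":1},{"tx":0.3,"ty":1,"tz":0,"wx":0,"wy":0,"wz":0,"fingers":1},{"tx":0.3,"ty":1,"tz":0,"wx":0,"wy":0,"wz":0,"fingers":1}]}}

```text
clock: 33.27
ee_pos: [0.4903, 0.1719, 0.1798]
tcp_rot: [0.997, -0.071, -0.001, 0.0]
contact_force: [0.3, 0.3, -1.7]
finger_gap: 0.293
grasp_force: 59.4
```

{"api": "move_arm", "payload": {"plan": [{"tx":0.3,"ty":1,"tz":0,"wx":0,"wy":0,"wz":0,"fingers":1},{"tx":0.3,"ty":1,"tz":0,"wx":0,"wy":0,"wz":0,"fingers":1},{"tx":0.3,"ty":1,"tz":0,"wx":0,"wy":0,"wz":0,"fingers":1},{"tx":0.3,"ty":1,"tz":0,"wx":0,"wy":0,"wz":0,"fingers":1},{"tx":0.3,"ty":1,"tz":0,"wx":0,"wy":0,"wz":0,"fingers":1},{"tx":0.3,"ty":1,"tz":0,"wx":0,"wy":0,"wz":0,"fingers":1},{"tx":0.3,"ty":1,"tz":0,"wx":0,"wy":0,"wz":0,"fingers":1},{"tx":0.3,"ty":1,"tz":0,"wx":0,"wy":0,"wz":0,"fingers":1},{"tx":0.3,"ty":1,"tz":0,"wx":0,"wy":0,"wz":0,"fingers":1},{"tx":0.3,"ty":1,"tz":0,"wx":0,"wy":0,"wz":0,"fingers":1},{"tx":0.3,"ty":1,"tz":0,"wx":0,"wy":0,"wz":0,"fingers":1},{"tx":0.3,"ty":1,"tz":0,"wx":0,"wy":0,"wz":0,"fingers":1}]}}

```text
clock: 34.27
ee_pos: [0.5268, -0.0758, 0.1798]
tcp_rot: [0.997, -0.071, -0.001, -0.0]
contact_force: [0.4, -0.2, -2.2]
finger_gap: 0.291
grasp_force: 59.5
```

{"api": "move_arm", "payload": {"plan": [{"tx":0.3,"ty":1,"tz":0,"wx":0,"wy":0,"wz":0,"fingers":1},{"tx":0.3,"ty":1,"tz":0,"wx":0,"wy":0,"wz":0,"fingers":1},{"tx":0.3,"ty":1,"tz":0,"wx":0,"wy":0,"wz":0,"fingers":1},{"tx":0.3,"ty":1,"tz":0,"wx":0,"wy":0,"wz":0,"fingers":1},{"tx":0.3,"ty":1,"tz":0,"wx":0,"wy":0,"wz":0,"fingers":1},{"tx":0.3,"ty":1,"tz":0,"wx":0,"wy":0,"wz":0,"fingers":1},{"tx":0.3,"ty":1,"tz":0,"wx":0,"wy":0,"wz":0,"fingers":1},{"tx":0.3,"ty":1,"tz":0,"wx":0,"wy":0,"wz":0,"fingers":1},{"tx":0.3,"ty":0.7,"tz":0,"wx":0,"wy":0,"wz":0,"fingers":1},{"tx":0.1,"ty":0,"tz":0,"wx":0,"wy":0,"wz":0,"fingers":1},{"tx":0,"ty":0,"tz":0,"wx":0,"wy":0,"wz":0,"fingers":1},{"tx":0,"ty":0,"tz":0,"wx":0,"wy":0,"wz":0,"fingers":1}]}}

```text
clock: 35.27
ee_pos: [0.5571, -0.2544, 0.1798]
tcp_rot: [0.997, -0.072, -0.001, -0.0]
contact_force: [-0.5, 0.5, -1.1]
finger_gap: 0.298
grasp_force: 59.7
```

```bash
python3 - <<'E'
from h import *
rel([0.5587,-0.2595,0.1045],np.radians(81.7))
im=cams.grab_frame('wrist'); cv2.imwrite('pics/w14.png',im)
a=cv2.imread('pics/w10.png')
for i in (im,a): print([int(i[r,279,2]) for r in range(140,186,2)],'\n',i[225,225:335:2,2].tolist())
E
```

```text
t 35.27 p [ 0.5571 -0.2544  0.1798] x [ 0.99  -0.143 -0.001] y [-0.143 -0.99  -0.001] z [-0.001  0.001 -1.   ] F [-0.5  0.5 -1.1] gap 0.298 q [-0.5   0.55  1.55  0.    1.05  1.21]
units [0.12  0.244 3.763] wz 0.009
[86, 87, 118, 113, 111, 143, 172, 184, 184, 180, 105, 108, 114, 114, 105, 184, 184, 173, 94, 92, 101, 135, 136] 
 [106, 105, 107, 104, 158, 180, 182, 153, 153, 115, 105, 182, 183, 147, 149, 181, 182, 180, 180, 182, 180, 180, 182, 181, 183, 181, 182, 184, 182, 186, 182, 182, 182, 182, 183, 183, 183, 184, 184, 183, 95, 166, 183, 184, 166, 171, 171, 170, 169, 128, 115, 106, 146, 165, 165]
[111, 111, 111, 111, 100, 137, 172, 182, 185, 176, 99, 104, 110, 113, 121, 182, 178, 175, 93, 94, 134, 131, 130] 
 [100, 100, 101, 99, 99, 99, 137, 174, 179, 136, 90, 177, 181, 145, 158, 179, 178, 178, 181, 179, 179, 179, 181, 177, 179, 180, 180, 180, 177, 179, 180, 180, 181, 180, 180, 180, 180, 180, 179, 179, 115, 166, 180, 181, 148, 161, 170, 168, 170, 169, 170, 111, 88, 75, 126]
```

Rack C sits in the hand the same way as B did, so I'll descend.

{"api": "move_arm", "payload": {"plan": [{"tx":0.1,"ty":0.24,"tz":0.5,"wx":0,"wy":0,"wz":0,"fingers":1},{"tx":0,"ty":0,"tz":1,"wx":0,"wy":0,"wz":0,"fingers":1},{"tx":0,"ty":0,"tz":1,"wx":0,"wy":0,"wz":0,"fingers":1},{"tx":0,"ty":0,"tz":1,"wx":0,"wy":0,"wz":0,"fingers":1},{"tx":0,"ty":0,"tz":0.25,"wx":0,"wy":0,"wz":0,"fingers":1},{"tx":0,"ty":0,"tz":0,"wx":0,"wy":0,"wz":0,"fingers":1},{"tx":0,"ty":0,"tz":0,"wx":0,"wy":0,"wz":0,"fingers":1}]}}

```text
clock: 35.9
ee_pos: [0.559, -0.2601, 0.1056]
tcp_rot: [0.997, -0.072, -0.0, 0.0]
contact_force: [0.3, 0.4, -1.2]
finger_gap: 0.293
grasp_force: 59.6
```

```bash
python3 - <<'E'
from h import *
rel([0.5587,-0.2595,0.0905],np.radians(81.7))
im=cams.grab_frame('wrist'); cv2.imwrite('pics/w15.png',im)
for n in ('w15','w11'): print(cv2.imread(f'pics/{n}.png')[185,215:345:2,2].tolist())
E
```

```text
t 35.9 p [ 0.559  -0.2601  0.1056] x [ 0.99  -0.144 -0.   ] y [-0.144 -0.99   0.   ] z [-0. -0. -1.] F [ 0.3  0.4 -1.2] gap 0.293 q [-0.51  0.65  1.58 -0.    0.91  1.2 ]
units [-0.017 -0.028  0.757] wz 0.002
[115, 170, 173, 172, 174, 182, 190, 190, 188, 187, 188, 168, 150, 175, 190, 177, 187, 190, 119, 107, 99, 89, 172, 137, 136, 132, 136, 139, 141, 140, 140, 136, 139, 138, 139, 139, 142, 141, 97, 96, 97, 175, 87, 89, 87, 87, 92, 185, 189, 157, 139, 174, 176, 174, 173, 177, 177, 176, 175, 132, 120, 123, 85, 122, 143]
[97, 120, 157, 172, 180, 183, 181, 181, 181, 184, 179, 181, 134, 159, 180, 173, 182, 182, 108, 102, 94, 91, 175, 137, 133, 130, 134, 137, 137, 136, 136, 137, 134, 137, 134, 140, 139, 138, 105, 96, 96, 115, 85, 85, 88, 87, 114, 181, 185, 153, 151, 167, 175, 174, 176, 172, 172, 174, 174, 175, 121, 119, 117, 88, 126]
```

{"api": "move_arm", "payload": {"plan": [{"tx":0,"ty":-0.03,"tz":0.25,"wx":0,"wy":0,"wz":0,"fingers":1},{"tx":0,"ty":0,"tz":0.25,"wx":0,"wy":0,"wz":0,"fingers":1},{"tx":0,"ty":0,"tz":0.25,"wx":0,"wy":0,"wz":0,"fingers":1},{"tx":0,"ty":0,"tz":0,"wx":0,"wy":0,"wz":0,"fingers":1}]}}

```text
clock: 36.28
ee_pos: [0.5589, -0.2596, 0.0897]
tcp_rot: [0.997, -0.073, 0.0, -0.0]
contact_force: [2.9, 0.0, -0.3]
finger_gap: 0.296
grasp_force: 60.0
```

{"api": "move_arm", "payload": {"plan": [{"tx":0,"ty":0,"tz":0.15,"wx":0,"wy":0,"wz":0,"fingers":1},{"tx":0,"ty":0,"tz":0.15,"wx":0,"wy":0,"wz":0,"fingers":1},{"tx":0,"ty":0,"tz":0.1,"wx":0,"wy":0,"wz":0,"fingers":1},{"tx":0,"ty":0,"tz":0.1,"wx":0,"wy":0,"wz":0,"fingers":1},{"tx":0,"ty":0,"tz":0,"wx":0,"wy":0,"wz":0,"fingers":1}]}}

```text
clock: 36.7
ee_pos: [0.5588, -0.2597, 0.0798]
tcp_rot: [0.997, -0.073, -0.0, 0.0]
contact_force: [1.8, -1.3, -4.9]
finger_gap: 0.296
grasp_force: 59.3
```

{"api": "move_arm", "payload": {"plan": [{"tx":0,"ty":0,"tz":0.1,"wx":0,"wy":0,"wz":0,"fingers":1},{"tx":0,"ty":0,"tz":0.05,"wx":0,"wy":0,"wz":0,"fingers":1},{"tx":0,"ty":0,"tz":0,"wx":0,"wy":0,"wz":0,"fingers":1}]}}

```text
clock: 36.95
ee_pos: [0.5589, -0.2595, 0.0773]
tcp_rot: [0.997, -0.073, -0.0, -0.0]
contact_force: [-0.1, 0.4, -0.3]
finger_gap: 0.296
grasp_force: 59.7
```

{"api": "move_arm", "payload": {"plan": [{"tx":0,"ty":0,"tz":0.05,"wx":0,"wy":0,"wz":0,"fingers":1},{"tx":0,"ty":0,"tz":0,"wx":0,"wy":0,"wz":0,"fingers":1}]}}

```text
clock: 37.12
ee_pos: [0.5589, -0.2595, 0.0772]
tcp_rot: [0.997, -0.073, -0.0, -0.0]
contact_force: [-4.6, 2.7, 10.5]
finger_gap: 0.296
grasp_force: 61.2
```

{"api": "move_arm", "payload": {"plan": [{"tx":0,"ty":0,"tz":0,"wx":0,"wy":0,"wz":0,"fingers":0.1},{"tx":0,"ty":0,"tz":0,"wx":0,"wy":0,"wz":0,"fingers":0.1},{"tx":0,"ty":0,"tz":0,"wx":0,"wy":0,"wz":0,"fingers":0.1},{"tx":0,"ty":0,"tz":-0.2,"wx":0,"wy":0,"wz":0,"fingers":0.1},{"tx":0,"ty":0,"tz":-0.5,"wx":0,"wy":0,"wz":0,"fingers":0.1},{"tx":0,"ty":0,"tz":-1,"wx":0,"wy":0,"wz":0,"fingers":0.1},{"tx":0,"ty":0,"tz":-1,"wx":0,"wy":0,"wz":0,"fingers":0.1},{"tx":0,"ty":0,"tz":-1,"wx":0,"wy":0,"wz":0,"fingers":-0.4},{"tx":0,"ty":0,"tz":-1,"wx":0,"wy":0,"wz":0,"fingers":-0.4},{"tx":0,"ty":0,"tz":-1,"wx":0,"wy":0,"wz":0,"fingers":-0.4},{"tx":0,"ty":0,"tz":0,"wx":0,"wy":0,"wz":0,"fingers":-0.4},{"tx":0,"ty":0,"tz":0,"wx":0,"wy":0,"wz":0,"fingers":-0.4}]}}

```text
clock: 38.12
ee_pos: [0.5593, -0.2598, 0.1919]
tcp_rot: [0.997, -0.073, 0.001, 0.001]
contact_force: [0.7, -0.2, -1.0]
finger_gap: 0.702
grasp_force: 0.0
```

```bash
python3 - <<'E'
from h import *
e,Rt=st()
im=cams.grab_frame('wrist'); cv2.imwrite('pics/w16.png',im)
t=cams.grab_frame('top'); cv2.imwrite('pics/t16.png',t)
cv2.imwrite('pics/c16.png',np.vstack([cv2.resize(im[60:340],(600,300)),cv2.resize(t[150:300,100:400],(600,300))]))
E
```

```text
t 38.12 p [ 0.5593 -0.2598  0.1919] x [ 0.989 -0.145  0.002] y [-0.145 -0.989  0.001] z [ 0.002 -0.001 -1.   ] F [ 0.7 -0.2 -1. ] gap 0.702 q [-0.51  0.54  1.53 -0.    1.07  1.21]
```

View pics/c16.png

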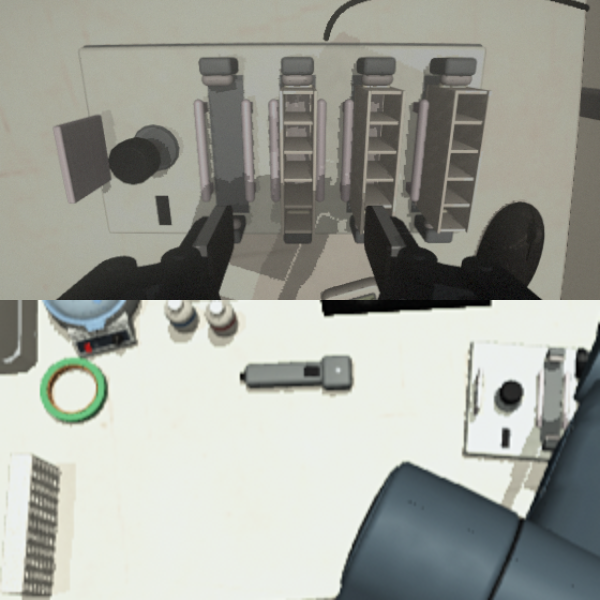

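The wrist view shows racks in bays 1, 2 and 3 and the knob out. No racks are left on the bench, and the scanner hasn't moved. I'll go to the scanner.

{"api": "move_arm", "payload": {"plan": [{"tx":0,"ty":-1,"tz":0,"wx":0,"wy":0,"wz":0,"fingers":-0.4},{"tx":0,"ty":-1,"tz":0,"wx":0,"wy":0,"wz":0,"fingers":-0.4},{"tx":0,"ty":-1,"tz":0,"wx":0,"wy":0,"wz":0,"fingers":-0.4},{"tx":0,"ty":-1,"tz":0,"wx":0,"wy":0,"wz":0,"fingers":-0.4},{"tx":0,"ty":-1,"tz":0,"wx":0,"wy":0,"wz":0,"fingers":-0.4},{"tx":0,"ty":-1,"tz":0,"wx":0,"wy":0,"wz":0,"fingers":-0.4},{"tx":0,"ty":-1,"tz":0,"wx":0,"wy":0,"wz":0,"fingers":-0.4},{"tx":0,"ty":-1,"tz":0,"wx":0,"wy":0,"wz":0,"fingers":-0.4},{"tx":0,"ty":-1,"tz":0,"wx":0,"wy":0,"wz":0,"fingers":-0.4},{"tx":0,"ty":-1,"tz":0,"wx":0,"wy":0,"wz":0,"fingers":-0.4},{"tx":0,"ty":-1,"tz":0,"wx":0,"wy":0,"wz":0,"fingers":-0.4},{"tx":0,"ty":-1,"tz":0,"wx":0,"wy":0,"wz":0,"fingers":-0.4}]}}

```text
clock: 39.22
ee_pos: [0.5932, -0.0211, 0.1892]
tcp_rot: [0.997, -0.073, -0.001, -0.0]
contact_force: [-0.0, -0.8, 0.0]
finger_gap: 0.699
grasp_force: 0.0
```

{"api": "move_arm", "payload": {"plan": [{"tx":0,"ty":-1,"tz":0,"wx":0,"wy":0,"wz":0,"fingers":-0.4},{"tx":0,"ty":-1,"tz":0,"wx":0,"wy":0,"wz":0,"fingers":-0.4},{"tx":0,"ty":-1,"tz":0,"wx":0,"wy":0,"wz":0,"fingers":-0.4},{"tx":0,"ty":-1,"tz":0,"wx":0,"wy":0,"wz":0,"fingers":-0.4},{"tx":0,"ty":-1,"tz":0,"wx":0,"wy":0,"wz":0,"fingers":-0.4},{"tx":0,"ty":-1,"tz":0,"wx":0,"wy":0,"wz":0,"fingers":-0.4},{"tx":0,"ty":-1,"tz":0,"wx":0,"wy":0,"wz":0,"fingers":-0.4},{"tx":0.4,"ty":-1,"tz":0,"wx":0,"wy":0,"wz":0,"fingers":-0.4},{"tx":0,"ty":-0.9,"tz":0,"wx":0,"wy":0,"wz":0,"fingers":-0.4},{"tx":0,"ty":0,"tz":0,"wx":0,"wy":0,"wz":-1,"fingers":-0.4},{"tx":0,"ty":0,"tz":0,"wx":0,"wy":0,"wz":-1,"fingers":-0.4},{"tx":0,"ty":0,"tz":0,"wx":0,"wy":0,"wz":-1,"fingers":-0.4}]}}

```text
clock: 40.22
ee_pos: [0.6267, 0.1532, 0.1889]
tcp_rot: [0.997, 0.08, -0.001, 0.0]
contact_force: [0.4, 0.1, 0.3]
finger_gap: 0.703
grasp_force: 0.0
```

{"api": "move_arm", "payload": {"plan": [{"tx":0,"ty":0,"tz":0,"wx":0,"wy":0,"wz":-1,"fingers":-0.4},{"tx":0,"ty":0,"tz":0,"wx":0,"wy":0,"wz":-1,"fingers":-0.4},{"tx":0,"ty":0,"tz":0,"wx":0,"wy":0,"wz":-1,"fingers":-0.4},{"tx":0,"ty":0,"tz":0,"wx":0,"wy":0,"wz":-1,"fingers":-0.4},{"tx":0,"ty":0,"tz":0,"wx":0,"wy":0,"wz":-1,"fingers":-0.4},{"tx":0,"ty":0,"tz":0,"wx":0,"wy":0,"wz":-1,"fingers":-0.4},{"tx":0,"ty":0,"tz":0,"wx":0,"wy":0,"wz":-1,"fingers":-0.4},{"tx":0,"ty":0,"tz":0,"wx":0,"wy":0,"wz":-1,"fingers":-0.4},{"tx":0,"ty":0,"tz":0,"wx":0,"wy":0,"wz":-1,"fingers":-0.4},{"tx":0,"ty":0,"tz":0,"wx":0,"wy":0,"wz":-1,"fingers":-0.4},{"tx":0,"ty":0,"tz":0,"wx":0,"wy":0,"wz":-1,"fingers":-0.4},{"tx":0,"ty":0,"tz":0,"wx":0,"wy":0,"wz":-1,"fingers":-0.4}]}}

```text
clock: 41.22
ee_pos: [0.6268, 0.1528, 0.189]
tcp_rot: [0.778, 0.629, -0.001, -0.001]
contact_force: [-0.3, 1.2, 0.2]
finger_gap: 0.7
grasp_force: 0.0
```

{"api": "move_arm", "payload": {"plan": [{"tx":0,"ty":0,"tz":0,"wx":0,"wy":0,"wz":-1,"fingers":-0.4},{"tx":0,"ty":0,"tz":0,"wx":0,"wy":0,"wz":-0.9,"fingers":-0.4},{"tx":0,"ty":0,"tz":0,"wx":0,"wy":0,"wz":0,"fingers":-0.4},{"tx":0,"ty":0,"tz":0,"wx":0,"wy":0,"wz":0,"fingers":-0.4}]}}

```text
clock: 41.55
ee_pos: [0.627, 0.1528, 0.1894]
tcp_rot: [0.717, 0.697, -0.001, -0.0]
contact_force: [-0.5, 0.6, -0.7]
finger_gap: 0.702
grasp_force: 0.0
```

```bash
python3 - <<'E'
from h import *
rel([0.631,0.173,0.03],np.radians(-1.5))
im=cams.grab_frame('wrist'); cv2.imwrite('pics/w17.png',im)
h=cv2.cvtColor(im,cv2.COLOR_BGR2HSV); v=cv2.GaussianBlur(h[...,2],(5,5),0)
for r in range(60,345,15):
    row=v[r]; xs=np.nonzero(row[180:400]<95)[0]+180; print(r,(xs.min(),xs.max(),len(xs)) if len(xs) else None,end='; ')
E
```

```text
t 41.55 p [0.627  0.1528 0.1894] x [ 0.029  1.    -0.   ] y [ 1.    -0.029 -0.001] z [-0.001 -0.    -1.   ] F [-0.5  0.6 -0.7] gap 0.702 q [0.17 0.59 1.45 0.   1.1  0.2 ]
units [1.017 0.185 7.971] wz -0.027
60 (np.int64(368), np.int64(399), 32); 75 (np.int64(282), np.int64(294), 13); 90 (np.int64(269), np.int64(307), 7); 105 (np.int64(269), np.int64(307), 9); 120 (np.int64(270), np.int64(306), 8); 135 (np.int64(269), np.int64(306), 9); 150 (np.int64(270), np.int64(305), 8); 165 (np.int64(269), np.int64(305), 37); 180 (np.int64(270), np.int64(305), 36); 195 (np.int64(270), np.int64(304), 29); 210 (np.int64(262), np.int64(399), 70); 225 (np.int64(261), np.int64(399), 35); 240 (np.int64(263), np.int64(399), 54); 255 (np.int64(200), np.int64(399), 57); 270 (np.int64(180), np.int64(399), 97); 285 (np.int64(180), np.int64(399), 98); 300 (np.int64(180), np.int64(399), 92); 315 (np.int64(180), np.int64(399), 81); 330 (np.int64(180), np.int64(399), 71);
```

View pics/w17.png

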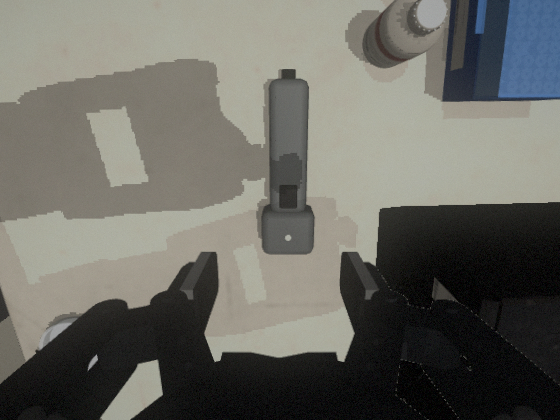

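The wrist view shows the scanner's tail tip at (288,69), its body at columns 269–306 and its head front at row about 254. The monitor base's edge, at column 380, is clear of the fingers.

```bash
python3 - <<'E'
from h import *
m=cams.camera_model('wrist')
P=px2w('wrist',[[288,69],[288,254],[288,90],[287.5,195],[288,238]],[.016,.017,.030,.030,.034]); print(P)
print(px2w('wrist',[[269,150],[305.5,150]],.028))
nose=px2w('wrist',[288,254],.02)[0]
rel([.6325,nose[1]+.075,.03],np.radians(-1))
E
```

```text
[[0.63792681 0.26268408 0.016     ]
 [0.63419471 0.08832429 0.017     ]
 [0.63712547 0.24429878 0.03      ]
 [0.63471973 0.15338149 0.03      ]
 [0.63421722 0.11266556 0.034     ]]
[[0.61923699 0.19452204 0.028     ]
 [0.65163002 0.19358869 0.028     ]]
t 41.6 p [0.627  0.1528 0.1896] x [ 0.029  1.    -0.   ] y [ 1.    -0.029 -0.001] z [-0.001 -0.    -1.   ] F [-0.2  0.2  0.5] gap 0.699 q [0.17 0.59 1.45 0.   1.1  0.2 ]
units [0.603 0.267 7.98 ] wz -0.117
```

{"api": "move_arm", "payload": {"plan": [{"tx":0.5,"ty":0.2,"tz":0.5,"wx":0,"wy":0,"wz":-0.1,"fingers":-0.4},{"tx":0.5,"ty":0.17,"tz":1,"wx":0,"wy":0,"wz":0,"fingers":-0.4},{"tx":0,"ty":0,"tz":1,"wx":0,"wy":0,"wz":0,"fingers":-0.4},{"tx":0,"ty":0,"tz":1,"wx":0,"wy":0,"wz":0,"fingers":-0.4},{"tx":0,"ty":0,"tz":1,"wx":0,"wy":0,"wz":0,"fingers":-0.4},{"tx":0,"ty":0,"tz":1,"wx":0,"wy":0,"wz":0,"fingers":-0.4},{"tx":0,"ty":0,"tz":1,"wx":0,"wy":0,"wz":0,"fingers":-0.4},{"tx":0,"ty":0,"tz":0.8,"wx":0,"wy":0,"wz":0,"fingers":-0.4},{"tx":0,"ty":0,"tz":0.6,"wx":0,"wy":0,"wz":0,"fingers":-0.4},{"tx":0,"ty":0,"tz":0,"wx":0,"wy":0,"wz":0,"fingers":-0.4},{"tx":0,"ty":0,"tz":0,"wx":0,"wy":0,"wz":0,"fingers":-0.4}]}}

```text
clock: 42.52
ee_pos: [0.635, 0.173, 0.0317]
tcp_rot: [0.713, 0.701, -0.0, -0.0]
contact_force: [0.4, 0.0, 0.6]
finger_gap: 0.698
grasp_force: 0.0
```

```bash
python3 - <<'E'
from h import *
rel([0.635,0.173,0.031],np.radians(-1.2))
E
```

```text
t 42.52 p [0.635  0.173  0.0317] x [ 0.016  1.    -0.   ] y [ 1.    -0.016 -0.001] z [-0.001 -0.    -1.   ] F [0.4 0.  0.6] gap 0.698 q [0.2  0.82 1.48 0.   0.85 0.21]
units [0.    0.002 0.036] wz 0.046
```

{"api": "move_arm", "payload": {"plan": [{"tx":0,"ty":0,"tz":0,"wx":0,"wy":0,"wz":0,"fingers":0},{"tx":0,"ty":0,"tz":0,"wx":0,"wy":0,"wz":0,"fingers":0.2},{"tx":0,"ty":0,"tz":0,"wx":0,"wy":0,"wz":0,"fingers":1},{"tx":0,"ty":0,"tz":0,"wx":0,"wy":0,"wz":0,"fingers":1},{"tx":0,"ty":0,"tz":0,"wx":0,"wy":0,"wz":0,"fingers":1},{"tx":0,"ty":0,"tz":0,"wx":0,"wy":0,"wz":0,"fingers":1},{"tx":0,"ty":0,"tz":0,"wx":0,"wy":0,"wz":0,"fingers":1}], "grip_force": 50}}

```text
clock: 43.1
ee_pos: [0.6359, 0.1729, 0.0337]
tcp_rot: [0.713, 0.701, 0.001, 0.001]
contact_force: [-0.6, 0.4, 6.6]
finger_gap: 0.388
grasp_force: 51.9
```

{"api": "move_arm", "payload": {"plan": [{"tx":0,"ty":0,"tz":-0.3,"wx":0,"wy":0,"wz":0,"fingers":1},{"tx":0,"ty":0,"tz":-0.6,"wx":0,"wy":0,"wz":0,"fingers":1},{"tx":0,"ty":0,"tz":-0.6,"wx":0,"wy":0,"wz":0,"fingers":1},{"tx":0,"ty":0,"tz":-0.6,"wx":0,"wy":0,"wz":0,"fingers":1},{"tx":0,"ty":0,"tz":0,"wx":0,"wy":0,"wz":0.6,"fingers":1},{"tx":0,"ty":0,"tz":0,"wx":0,"wy":0,"wz":0.6,"fingers":1},{"tx":0,"ty":0,"tz":0,"wx":0,"wy":0,"wz":0,"fingers":1},{"tx":0,"ty":0,"tz":0,"wx":0,"wy":0,"wz":0,"fingers":1}]}}

```text
clock: 43.77
ee_pos: [0.6353, 0.1728, 0.0752]
tcp_rot: [0.753, 0.658, 0.0, 0.0]
contact_force: [-0.3, -0.3, -1.5]
finger_gap: 0.387
grasp_force: 50.9
```

```bash
python3 - <<'E'
from h import *
rel([0.605,0.059,0.074],np.radians(-8.3))
im=cams.grab_frame('wrist'); cv2.imwrite('pics/w18.png',im)
v=cv2.GaussianBlur(cv2.cvtColor(im,cv2.COLOR_BGR2GRAY),(5,5),0)
for r in range(60,200,20):
    xs=np.nonzero(v[r,200:360]<85)[0]+200; print(r,(xs.min(),xs.max(),len(xs)) if len(xs) else None,end='; ')
print([int(x) for x in v[0:200:5,279]])
E
```

```text
t 43.77 p [0.6353 0.1728 0.0752] x [0.134 0.991 0.   ] y [ 0.991 -0.134  0.001] z [ 0.001  0.    -1.   ] F [-0.3 -0.3 -1.5] gap 0.387 q [0.19 0.75 1.47 0.   0.92 0.33]
units [-5.839 -0.739  0.056] wz 0.106
60 None; 80 (np.int64(267), np.int64(294), 28); 100 (np.int64(241), np.int64(242), 2); 120 (np.int64(238), np.int64(241), 4); 140 (np.int64(238), np.int64(242), 5); 160 (np.int64(239), np.int64(320), 6); 180 (np.int64(239), np.int64(319), 9); [183, 181, 182, 181, 182, 180, 182, 183, 184, 184, 184, 184, 184, 163, 64, 62, 61, 59, 78, 94, 101, 111, 111, 111, 109, 110, 110, 110, 108, 108, 108, 108, 108, 108, 107, 107, 107, 107, 106, 105]
```

{"api": "move_arm", "payload": {"plan": [{"tx":-0.5,"ty":-0.1,"tz":0,"wx":0,"wy":0,"wz":0.1,"fingers":1},{"tx":-0.8,"ty":-0.1,"tz":0,"wx":0,"wy":0,"wz":0,"fingers":1},{"tx":-0.8,"ty":-0.1,"tz":0,"wx":0,"wy":0,"wz":0,"fingers":1},{"tx":-0.8,"ty":-0.1,"tz":0,"wx":0,"wy":0,"wz":0,"fingers":1},{"tx":-0.8,"ty":-0.1,"tz":0,"wx":0,"wy":0,"wz":0,"fingers":1},{"tx":-0.8,"ty":-0.1,"tz":0,"wx":0,"wy":0,"wz":0,"fingers":1},{"tx":-0.7,"ty":-0.05,"tz":0,"wx":0,"wy":0,"wz":0,"fingers":1},{"tx":-0.4,"ty":0,"tz":0,"wx":0,"wy":0,"wz":0,"fingers":1},{"tx":-0.2,"ty":0,"tz":0,"wx":0,"wy":0,"wz":0,"fingers":1},{"tx":0,"ty":0,"tz":0,"wx":0,"wy":0,"wz":0,"fingers":1}]}}

```text
clock: 44.65
ee_pos: [0.6055, 0.059, 0.0744]
tcp_rot: [0.757, 0.653, 0.0, 0.0]
contact_force: [-0.2, -0.1, -1.1]
finger_gap: 0.39
grasp_force: 51.0
```

```bash
python3 - <<'E'
from h import *
rel([0.605,0.059,0.074],np.radians(-8.3))
# check the nose from the top view: dark grey scanner mask, and the plate
t=cams.grab_frame('top'); cv2.imwrite('pics/t18.png',t); s=cams.grab_frame('side'); cv2.imwrite('pics/s18.png',s)
print(w2px('top',[[0.594,-0.015,.075],[.5833,-.0893,.08],[.605,.059,.075]]))
h=cv2.cvtColor(t,cv2.COLOR_BGR2GRAY)
for r in range(196,204,2): print(r,h[r,285:345].tolist())
E
```

```text
t 44.65 p [0.6055 0.059  0.0744] x [0.146 0.989 0.   ] y [ 0.989 -0.146  0.   ] z [ 0.  0. -1.] F [-0.2 -0.1 -1.1] gap 0.39 q [0.02 0.68 1.62 0.   0.84 0.17]
units [-0.002 -0.027  0.018] wz -0.021
[[313.67796981 192.10678242]
 [339.76838575 193.70073811]
 [287.88875784 190.00406174]]
196 [69, 70, 71, 70, 71, 72, 71, 72, 72, 71, 72, 73, 71, 70, 71, 71, 71, 70, 69, 69, 69, 67, 67, 67, 67, 67, 67, 66, 63, 61, 54, 44, 49, 87, 161, 228, 224, 225, 224, 223, 224, 225, 224, 223, 224, 223, 221, 209, 87, 113, 210, 170, 81, 94, 247, 237, 232, 235, 236, 236]
198 [69, 69, 71, 71, 71, 72, 73, 73, 72, 73, 73, 72, 73, 72, 74, 73, 72, 73, 73, 75, 74, 75, 74, 72, 69, 66, 64, 65, 64, 65, 65, 58, 41, 56, 151, 232, 226, 225, 224, 224, 225, 225, 223, 223, 224, 225, 225, 214, 90, 114, 237, 169, 83, 128, 245, 230, 233, 236, 236, 236]
200 [72, 74, 73, 73, 72, 73, 73, 73, 73, 73, 72, 73, 74, 73, 73, 73, 74, 74, 73, 74, 74, 74, 74, 74, 74, 74, 72, 68, 64, 62, 61, 59, 57, 44, 112, 238, 228, 224, 225, 225, 226, 225, 224, 224, 223, 225, 225, 213, 72, 112, 218, 172, 73, 123, 244, 227, 235, 235, 236, 236]
202 [72, 71, 72, 72, 71, 72, 73, 71, 73, 72, 72, 73, 71, 72, 73, 73, 74, 73, 73, 73, 73, 73, 74, 72, 74, 74, 74, 72, 71, 68, 64, 61, 56, 46, 59, 154, 231, 228, 227, 227, 226, 224, 224, 225, 224, 224, 226, 215, 77, 113, 179, 176, 91, 155, 245, 217, 236, 236, 236, 236]
```

{"api": "move_arm", "payload": {"plan": [{"tx":0.2,"ty":0,"tz":0,"wx":0,"wy":0,"wz":0,"fingers":1},{"tx":0.15,"ty":0,"tz":0,"wx":0,"wy":0,"wz":0,"fingers":1},{"tx":0,"ty":0,"tz":0,"wx":0,"wy":0,"wz":0,"fingers":1},{"tx":0,"ty":0,"tz":0,"wx":0,"wy":0,"wz":0,"fingers":1},{"tx":0,"ty":0,"tz":0,"wx":0,"wy":0,"wz":0,"fingers":1},{"tx":0,"ty":0,"tz":0,"wx":0,"wy":0,"wz":0,"fingers":1},{"tx":0,"ty":0,"tz":0,"wx":0,"wy":0,"wz":0,"fingers":1},{"tx":0,"ty":0,"tz":0,"wx":0,"wy":0,"wz":0,"fingers":1},{"tx":0,"ty":0,"tz":0,"wx":0,"wy":0,"wz":0,"fingers":1},{"tx":0,"ty":0,"tz":0,"wx":0,"wy":0,"wz":0,"fingers":1},{"tx":0,"ty":0,"tz":0,"wx":0,"wy":0,"wz":0,"fingers":1},{"tx":0,"ty":0,"tz":0,"wx":0,"wy":0,"wz":0,"fingers":1}]}}

```text
clock: 45.75
ee_pos: [0.6065, 0.0667, 0.0743]
tcp_rot: [0.757, 0.654, -0.0, -0.0]
contact_force: [-0.0, 0.6, -0.8]
finger_gap: 0.386
grasp_force: 51.0
```

{"api": "move_arm", "payload": {"plan": [{"tx":0,"ty":0,"tz":0,"wx":0,"wy":0,"wz":0,"fingers":1},{"tx":0,"ty":0,"tz":0,"wx":0,"wy":0,"wz":0,"fingers":1},{"tx":0,"ty":0,"tz":0,"wx":0,"wy":0,"wz":0,"fingers":1},{"tx":0,"ty":0,"tz":0,"wx":0,"wy":0,"wz":0,"fingers":1},{"tx":0,"ty":0,"tz":0,"wx":0,"wy":0,"wz":0,"fingers":1},{"tx":0,"ty":0,"tz":0,"wx":0,"wy":0,"wz":0,"fingers":1},{"tx":0,"ty":0,"tz":0,"wx":0,"wy":0,"wz":0,"fingers":1},{"tx":0,"ty":0,"tz":0,"wx":0,"wy":0,"wz":0,"fingers":1},{"tx":0,"ty":0,"tz":0,"wx":0,"wy":0,"wz":0,"fingers":1},{"tx":0,"ty":0,"tz":0,"wx":0,"wy":0,"wz":0,"fingers":1}]}}

```text
clock: 46.58
ee_pos: [0.6065, 0.0667, 0.0743]
tcp_rot: [0.757, 0.654, -0.0, 0.0]
contact_force: [-0.3, -0.6, -1.4]
finger_gap: 0.386
grasp_force: 51.0
```

```bash
python3 - <<'E'
from h import *
rel([0.635,0.173,0.0755],np.radians(-1))
s=cams.grab_frame('side'); cv2.imwrite('pics/s19.png',s)
print('pred nose,label,plate top in side',w2px('side',[[0.5955,-0.005,.058],[.5833,-.0893,.058],[.5833,-.0893,.08]]))
E
```

```text
t 46.58 p [0.6065 0.0667 0.0743] x [ 0.145  0.989 -0.   ] y [ 0.989 -0.145  0.   ] z [ 0. -0. -1.] F [-0.3 -0.6 -1.4] gap 0.386 q [ 0.03  0.69  1.61 -0.    0.84  0.18]
units [ 5.465  0.638 -0.061] wz -1.285
pred nose,label,plate top in side [[270.37947597 187.36795106]
 [278.23795412 170.66578657]
 [278.36846423 164.92861884]]
```

{"api": "move_arm", "payload": {"plan": [{"tx":0.5,"ty":0.1,"tz":0,"wx":0,"wy":0,"wz":0,"fingers":1},{"tx":0.8,"ty":0.1,"tz":0,"wx":0,"wy":0,"wz":0,"fingers":1},{"tx":0.8,"ty":0.1,"tz":0,"wx":0,"wy":0,"wz":0,"fingers":1},{"tx":0.8,"ty":0.1,"tz":0,"wx":0,"wy":0,"wz":0,"fingers":1},{"tx":0.8,"ty":0.1,"tz":0,"wx":0,"wy":0,"wz":0,"fingers":1},{"tx":0.8,"ty":0.1,"tz":0,"wx":0,"wy":0,"wz":0,"fingers":1},{"tx":0.6,"ty":0,"tz":0,"wx":0,"wy":0,"wz":0,"fingers":1},{"tx":0.3,"ty":0,"tz":0.4,"wx":0,"wy":0,"wz":0,"fingers":1},{"tx":0,"ty":0,"tz":0.5,"wx":0,"wy":0,"wz":0,"fingers":1},{"tx":0,"ty":0,"tz":0.5,"wx":0,"wy":0,"wz":0,"fingers":1},{"tx":0,"ty":0,"tz":0.3,"wx":0,"wy":0,"wz":0,"fingers":1},{"tx":0,"ty":0,"tz":0,"wx":0,"wy":0,"wz":0,"fingers":1}]}}

```text
clock: 47.63
ee_pos: [0.6329, 0.1708, 0.038]
tcp_rot: [0.757, 0.653, -0.002, -0.001]
contact_force: [0.8, -0.7, -1.9]
finger_gap: 0.385
grasp_force: 51.0
```

{"api": "move_arm", "payload": {"plan": [{"tx":0,"ty":0,"tz":0.15,"wx":0,"wy":0,"wz":0,"fingers":1},{"tx":0,"ty":0,"tz":0.1,"wx":0,"wy":0,"wz":0,"fingers":1},{"tx":0,"ty":0,"tz":0,"wx":0,"wy":0,"wz":0,"fingers":1}]}}

```text
clock: 47.88
ee_pos: [0.6341, 0.1715, 0.0351]
tcp_rot: [0.757, 0.654, -0.0, -0.0]
contact_force: [-0.1, -0.7, -2.1]
finger_gap: 0.387
grasp_force: 51.0
```

{"api": "move_arm", "payload": {"plan": [{"tx":0,"ty":0,"tz":0.06,"wx":0,"wy":0,"wz":0,"fingers":1},{"tx":0,"ty":0,"tz":0,"wx":0,"wy":0,"wz":0,"fingers":1},{"tx":0,"ty":0,"tz":0,"wx":0,"wy":0,"wz":0,"fingers":0},{"tx":0,"ty":0,"tz":0,"wx":0,"wy":0,"wz":0,"fingers":-0.4},{"tx":0,"ty":0,"tz":0,"wx":0,"wy":0,"wz":0,"fingers":-0.4},{"tx":0,"ty":0,"tz":0,"wx":0,"wy":0,"wz":0,"fingers":-0.4},{"tx":0,"ty":0,"tz":0,"wx":0,"wy":0,"wz":0,"fingers":-0.4},{"tx":0,"ty":0,"tz":0,"wx":0,"wy":0,"wz":0,"fingers":-0.4},{"tx":0,"ty":0,"tz":-0.5,"wx":0,"wy":0,"wz":0,"fingers":-0.4},{"tx":0,"ty":0,"tz":-1,"wx":0,"wy":0,"wz":0,"fingers":-0.4},{"tx":0,"ty":0,"tz":-1,"wx":0,"wy":0,"wz":0,"fingers":-0.4},{"tx":0,"ty":0,"tz":-1,"wx":0,"wy":0,"wz":0,"fingers":-0.4}]}}

```text
clock: 48.88
ee_pos: [0.634, 0.1718, 0.1056]
tcp_rot: [0.757, 0.654, 0.0, 0.0]
contact_force: [0.7, -0.2, -0.3]
finger_gap: 0.701
grasp_force: 0.0
```

{"api": "move_arm", "payload": {"plan": [{"tx":0,"ty":0,"tz":-1,"wx":0,"wy":0,"wz":0,"fingers":-0.4},{"tx":0,"ty":0,"tz":-1,"wx":0,"wy":0,"wz":0,"fingers":1},{"tx":0,"ty":0,"tz":-0.5,"wx":0,"wy":0,"wz":0,"fingers":1},{"tx":0,"ty":0,"tz":0,"wx":0,"wy":0,"wz":0,"fingers":1},{"tx":0,"ty":0,"tz":0,"wx":0,"wy":0,"wz":0,"fingers":1},{"tx":0,"ty":0,"tz":0,"wx":0,"wy":0,"wz":0,"fingers":1},{"tx":0,"ty":0,"tz":0,"wx":0,"wy":0,"wz":0,"fingers":1}]}}

```text
clock: 49.47
ee_pos: [0.6335, 0.1717, 0.1527]
tcp_rot: [0.757, 0.654, -0.001, -0.001]
contact_force: [0.4, -0.0, -0.3]
finger_gap: 0.001
grasp_force: 0.0
```

```bash
python3 - <<'E'
from h import *
rel([0.5765,-0.1355,0.130],np.radians(-8.3))
im=cams.grab_frame('wrist'); cv2.imwrite('pics/w20.png',im)
g=cv2.cvtColor(im,cv2.COLOR_BGR2GRAY); k=((g<150)&(g>40)).astype(np.uint8); k[:, :230]=0; k[:,345:]=0; k[270:]=0
c=max(cv2.findContours(cv2.morphologyEx(k,cv2.MORPH_OPEN,np.ones((5,5))),0,2)[0],key=cv2.contourArea); print(cv2.boundingRect(c),cv2.minAreaRect(c))
E
```

```text
t 49.47 p [0.6335 0.1717 0.1527] x [ 0.146  0.989 -0.001] y [ 0.989 -0.146 -0.002] z [-0.002 -0.    -1.   ] F [ 0.4 -0.  -0.3] gap 0.001 q [0.19 0.65 1.44 0.   1.05 0.34]
units [-15.61   -0.581   1.147] wz -0.012
(230, 90, 79, 180) ((267.4166259765625, 179.97723388671875), (179.5587615966797, 77.10477447509766), 88.35165405273438)
```

{"api": "move_arm", "payload": {"plan": [{"tx":-1,"ty":0,"tz":0,"wx":0,"wy":0,"wz":0,"fingers":1},{"tx":-1,"ty":0,"tz":0,"wx":0,"wy":0,"wz":0,"fingers":1},{"tx":-1,"ty":0,"tz":0,"wx":0,"wy":0,"wz":0,"fingers":1},{"tx":-1,"ty":0,"tz":0,"wx":0,"wy":0,"wz":0,"fingers":1},{"tx":-1,"ty":0,"tz":0,"wx":0,"wy":0,"wz":0,"fingers":1},{"tx":-1,"ty":0,"tz":0,"wx":0,"wy":0,"wz":0,"fingers":1},{"tx":-1,"ty":-0.1,"tz":0,"wx":0,"wy":0,"wz":0,"fingers":1},{"tx":-1,"ty":-0.1,"tz":0,"wx":0,"wy":0,"wz":0,"fingers":1},{"tx":-1,"ty":-0.1,"tz":0,"wx":0,"wy":0,"wz":0,"fingers":1},{"tx":-1,"ty":-0.1,"tz":0,"wx":0,"wy":0,"wz":0,"fingers":1},{"tx":-1,"ty":-0.1,"tz":0,"wx":0,"wy":0,"wz":0,"fingers":1},{"tx":-1,"ty":-0.1,"tz":0,"wx":0,"wy":0,"wz":0,"fingers":1}]}}

```text
clock: 50.52
ee_pos: [0.5867, -0.0648, 0.1534]
tcp_rot: [0.757, 0.654, -0.0, -0.0]
contact_force: [-0.5, -0.3, 0.5]
finger_gap: 0.003
grasp_force: 0.0
```

{"api": "move_arm", "payload": {"plan": [{"tx":-1,"ty":0,"tz":0,"wx":0,"wy":0,"wz":0,"fingers":1},{"tx":-1,"ty":0,"tz":0,"wx":0,"wy":0,"wz":0,"fingers":1},{"tx":-1,"ty":0,"tz":0,"wx":0,"wy":0,"wz":0,"fingers":1},{"tx":-0.6,"ty":0,"tz":0,"wx":0,"wy":0,"wz":0,"fingers":1},{"tx":0,"ty":0,"tz":0,"wx":0,"wy":0,"wz":0,"fingers":1},{"tx":0,"ty":0,"tz":0,"wx":0,"wy":0,"wz":0,"fingers":1}]}}

```text
clock: 51.02
ee_pos: [0.5767, -0.1352, 0.1537]
tcp_rot: [0.757, 0.653, -0.0, -0.0]
contact_force: [0.3, 0.6, -0.3]
finger_gap: 0.001
grasp_force: 0.0
```

```bash
python3 - <<'E'
from h import *
rel([0.5765,-0.1355,0.105],np.radians(-8.3))
E
```

```text
t 51.02 p [ 0.5767 -0.1352  0.1537] x [0.147 0.989 0.   ] y [ 0.989 -0.147 -0.001] z [-0.001  0.    -1.   ] F [ 0.3  0.6 -0.3] gap 0.001 q [-0.31  0.55  1.63  0.    0.97 -0.16]
units [-0.019 -0.003  2.433] wz -0.022
```

{"api": "move_arm", "payload": {"plan": [{"tx":0,"ty":0,"tz":0.8,"wx":0,"wy":0,"wz":0,"fingers":1},{"tx":0,"ty":0,"tz":0.8,"wx":0,"wy":0,"wz":0,"fingers":1},{"tx":0,"ty":0,"tz":0.6,"wx":0,"wy":0,"wz":0,"fingers":1},{"tx":0,"ty":0,"tz":0.2,"wx":0,"wy":0,"wz":0,"fingers":1},{"tx":0,"ty":0,"tz":0.2,"wx":0,"wy":0,"wz":0,"fingers":1},{"tx":0,"ty":0,"tz":0,"wx":0,"wy":0,"wz":0,"fingers":1}]}}

```text
clock: 51.52
ee_pos: [0.5768, -0.1347, 0.1017]
tcp_rot: [0.757, 0.654, -0.0, -0.0]
contact_force: [0.1, -0.0, 0.5]
finger_gap: -0.005
grasp_force: 0.0
```

{"api": "move_arm", "payload": {"plan": [{"tx":0,"ty":0,"tz":0.15,"wx":0,"wy":0,"wz":0,"fingers":1},{"tx":0,"ty":0,"tz":0.15,"wx":0,"wy":0,"wz":0,"fingers":1},{"tx":0,"ty":0,"tz":0.15,"wx":0,"wy":0,"wz":0,"fingers":1},{"tx":0,"ty":0,"tz":0.15,"wx":0,"wy":0,"wz":0,"fingers":1},{"tx":0,"ty":0,"tz":0,"wx":0,"wy":0,"wz":0,"fingers":1}]}}

```text
clock: 51.93
ee_pos: [0.5766, -0.1351, 0.0896]
tcp_rot: [0.757, 0.654, -0.0, -0.0]
contact_force: [0.4, 0.3, 0.4]
finger_gap: 0.001
grasp_force: 0.0
```

{"api": "move_arm", "payload": {"plan": [{"tx":0,"ty":0,"tz":0.1,"wx":0,"wy":0,"wz":0,"fingers":1},{"tx":0,"ty":0,"tz":0.1,"wx":0,"wy":0,"wz":0,"fingers":1},{"tx":0,"ty":0,"tz":0,"wx":0,"wy":0,"wz":0,"fingers":1}]}}

```text
clock: 52.18
ee_pos: [0.5766, -0.1351, 0.0856]
tcp_rot: [0.757, 0.654, -0.0, -0.0]
contact_force: [-0.3, -0.2, -0.3]
finger_gap: -0.003
grasp_force: 0.0
```

{"api": "move_arm", "payload": {"plan": [{"tx":0,"ty":0,"tz":0.06,"wx":0,"wy":0,"wz":0,"fingers":1},{"tx":0,"ty":0,"tz":0,"wx":0,"wy":0,"wz":0,"fingers":1}]}}

```text
clock: 52.35
ee_pos: [0.5769, -0.1352, 0.0851]
tcp_rot: [0.757, 0.654, 0.0, 0.0]
contact_force: [0.6, 0.3, 1.8]
finger_gap: -0.001
grasp_force: 0.9
```

{"api": "move_arm", "payload": {"plan": [{"tx":0,"ty":0,"tz":0.03,"wx":0,"wy":0,"wz":0,"fingers":1},{"tx":0,"ty":0,"tz":0,"wx":0,"wy":0,"wz":0,"fingers":1},{"tx":0,"ty":0,"tz":0,"wx":0,"wy":0,"wz":0,"fingers":1}]}}

```text
clock: 52.6
ee_pos: [0.577, -0.1352, 0.085]
tcp_rot: [0.757, 0.654, 0.0, 0.0]
contact_force: [-2.6, 0.6, 8.5]
finger_gap: -0.001
grasp_force: 4.1
```

{"api": "move_arm", "payload": {"plan": [{"tx":0,"ty":0,"tz":-0.3,"wx":0,"wy":0,"wz":0,"fingers":1},{"tx":0,"ty":0,"tz":-0.8,"wx":0,"wy":0,"wz":0,"fingers":1},{"tx":0,"ty":0,"tz":-1,"wx":0,"wy":0,"wz":0,"fingers":1},{"tx":0,"ty":0,"tz":-1,"wx":0,"wy":0,"wz":0,"fingers":1},{"tx":0,"ty":0,"tz":-1,"wx":0,"wy":0,"wz":0,"fingers":1},{"tx":0,"ty":0,"tz":-1,"wx":0,"wy":0,"wz":0,"fingers":1},{"tx":0,"ty":0,"tz":-1,"wx":0,"wy":0,"wz":0,"fingers":1},{"tx":0,"ty":0,"tz":0,"wx":0,"wy":0,"wz":0,"fingers":1},{"tx":0,"ty":0,"tz":0,"wx":0,"wy":0,"wz":0,"fingers":1}]}}

```text
clock: 53.35
ee_pos: [0.5771, -0.1352, 0.2073]
tcp_rot: [0.757, 0.654, 0.001, 0.001]
contact_force: [-0.9, -0.1, -0.0]
finger_gap: -0.004
grasp_force: 0.0
```

```bash
python3 - <<'E'
from h import *
e,_=st()
im=cams.grab_frame('wrist'); cv2.imwrite('pics/w21.png',im)
a,b=w2px('wrist',[[.5765,-.1355,.06],[.5765,-.1355,.076]]); print(a,b)
k=(im.max(2)<70).astype(np.uint8); u=a.astype(int); q=np.zeros_like(k); q[u[1]-35:u[1]+35,u[0]-32:u[0]+32]=k[u[1]-35:u[1]+35,u[0]-32:u[0]+32]
c=max(cv2.findContours(q,0,2)[0],key=cv2.contourArea); print(cv2.boundingRect(c))
print('cap diam px at top if in/out',313*.034/(e[2]+.119-.06),313*.034/(e[2]+.119-.076))
E
```

```text
t 53.35 p [ 0.5771 -0.1352  0.2073] x [ 0.145  0.989 -0.   ] y [ 0.989 -0.145  0.002] z [ 0.002 -0.001 -1.   ] F [-0.9 -0.1 -0. ] gap -0.004 q [-0.31  0.48  1.59 -0.    1.07 -0.16]
[278.75360586 200.14389563] [278.7755674  205.16148118]
(257, 177, 39, 40)
cap diam px at top if in/out 39.964895156746806 42.51974923735105
```

The knob is fully in: the fingers met a firm stop at cap height 60 mm, and the cap's size in the picture fits. I'm handing the job in.

```bash
python3 -c "
from rig import order
print(order.hand_in())"
```

```text
the job is handed in; nothing more can be done
None
```

The job is done and handed in at about 53 s on the robot's clock: knob pulled out, all three racks pressed home in bays 1–3, scanner held in front of the label for about 1.9 s and laid flat, knob pushed back in; no verdict came back, and the scanner's distance and aim at the label were worked out from the arm pose rather than checked by eye.

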